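# Ready a trolley wheel to come off its axle

## Task

Get the trolley wheel ready to come off its stub axle. Turn it by its tyre, not by pushing on the valve stem, until the valve stem stands at the top; then slide the stop collar off the axle's free end, and the spacer sleeve after it, and lay both in the plain steel tray without dropping them. Leave the valve stem at the top, and do not shift the other things on the counter.

Things in the scene. Friction and masses are not known exactly. Their poses are not given: they have to be found in the camera images.
- stand: Fixed grey stand with a level steel axle, 20 mm thick, centre line 115 mm above the counter. Origin: on the counter straight below the wheel's middle; x along the axle towards its free end, y across, z up. The upright holding the axle (50 mm wide, 137 mm high) is at x -90 to -66 mm, behind the wheel; base plate x -110 to +40, y +-75, 12 mm thick.
- axle_end (a point): The free end of the axle, on its centre line: x = 132.5 mm in the stand's frame, 115 mm high. Axes as the stand's.
- wheel (a joint): Angle of the wheel about the axle, rad: 0 (or a full turn) with the valve stem at the top; as it grows the top moves to the stand's -y side. Turns without end either way; a steady drag of about 0.12 N m holds it wherever it is let go. It starts with the stem in the lower half.
- wheel_mid (a point): Centre of the wheel, on the axle, 115 mm above the counter; axes as the stand's. A rubber-tyred trolley wheel of 172 mm diameter, 45 mm wide (x -22.5 to +22.5 mm in the stand's frame). The tyre is 26 mm deep in the radius, with flat sides, around a white disc set back 15 mm from them; the hub is 40 mm across and about level with the tyre's sides.
- stem_mid (a point): Middle of the valve stem: a single brass stub of 8 mm diameter with a black cap of 10 mm, parallel to the axle, 46 mm from the axle's centre line, on the wheel's face towards the axle's free end; it runs from the disc to 4 mm beyond the tyre's side. This point is at x = 17 mm in the stand's frame. It turns with the wheel.
- collar_mid (a point): Centre of the stop collar, a loose steel ring hanging on the axle near its free end: 44 mm outside, 24 mm bore, 18 mm wide; x along its bore. It slides freely and hangs 2 mm below the axle's centre line. About 130 g.
- sleeve_mid (a point): Centre of the spacer sleeve, a loose plain steel tube hanging on the axle between wheel and collar: 36 mm outside, 24 mm bore, 55 mm long; x along its bore. Slides freely, hangs 2 mm below the axle's centre line. About 180 g.
- collar: The stop collar; origin at its centre.
- sleeve: The spacer sleeve; origin at its centre.
- tray: Plain undivided open steel tray, fixed, 160 mm (x) by 250 mm (y), 25 mm high, walls and floor 3 mm thick; origin at the centre of its underside. It stands on one side of the wheel, the divided organiser on the other.
- organiser: Grey divided small-parts box, fixed, 160 by 250 mm, 30 mm high; not the tray. Leave alone.
- spray: Bystander: aluminium spray can, 52 mm diameter, 150 mm high, origin under its foot. Leave alone.
- paint_tin: Bystander: tin, 90 mm diameter, 100 mm high, origin under its foot. Leave alone.
- mug: Bystander: black mug, 80 mm diameter, 95 mm high, origin under its foot. Leave alone.
- carton: Bystander: green carton, 120 by 180 mm, 80 mm high, with a black marker on it, origin under its centre. Leave alone.
- spanner: Bystander: spanner of 170 mm lying on the counter. Leave alone.
- tape: Bystander: roll of tape, 70 mm diameter, 22 mm high, origin under its centre. Leave alone.
Not all that is in view belongs to the job. What is shaped like the sleeve but green is not meant.

How it is judged:
On the way, in this order (a step that is already met when the one before it is completed fails the run):
1. the valve stem is at the top, the wheel still and let go, collar and sleeve still on the axle (y of stem_mid in the frame of stand between -0.007 and 0.007 m and z of stem_mid in the frame of stand above 0.15 m and velocity of joint wheel between -0.05 and 0.05 rad/s and contact force between the fingers and stand below 0.3 N and x of collar_mid in the frame of stand below 0.13 m and z of each of collar_mid, sleeve_mid in the frame of stand above 0.105 m and x of sleeve_mid in the frame of stand below 0.11 m), for 0.2 s.
2. the collar has been slid clear of the axle's end, the sleeve still on the axle (y of stem_mid in the frame of stand between -0.007 and 0.007 m and z of stem_mid in the frame of stand above 0.15 m and x of collar_mid in the frame of stand above 0.145 m and x of sleeve_mid in the frame of stand below 0.13 m and z of sleeve_mid in the frame of stand above 0.105 m), for 0.1 s.
3. the sleeve has been slid clear of the axle's end (y of stem_mid in the frame of stand between -0.007 and 0.007 m and z of stem_mid in the frame of stand above 0.15 m and x of sleeve_mid in the frame of stand above 0.162 m), for 0.1 s.
At the end, for the whole second after the job is handed in: The valve stem is at the top, its centre within 7 mm sideways of straight above the axle, and the wheel is still; the collar and the sleeve both lie at rest inside the plain steel tray (within its walls, centres less than 55 mm above the counter) (y of stem_mid in the frame of stand between -0.007 and 0.007 m and z of stem_mid in the frame of stand above 0.15 m and velocity of joint wheel between -0.05 and 0.05 rad/s and x of collar_mid in the frame of tray between -0.075 and 0.075 m and y of collar_mid in the frame of tray between -0.12 and 0.12 m and z of collar_mid in the frame of tray between 0 and 0.055 m and x of sleeve_mid in the frame of tray between -0.075 and 0.075 m and y of sleeve_mid in the frame of tray between -0.12 and 0.12 m and z of sleeve_mid in the frame of tray between 0 and 0.055 m and linear speed of each of collar, sleeve below 0.05 m/s); the robot touches nothing.
It fails at once if the valve stem is pushed by the robot (over 3 N) (contact force between any of the fingers, the arm and wheel_c0 above 3 N).
It fails at once if the collar or the sleeve is dropped or thrown (faster than 1 m/s) (linear speed of any of collar, sleeve above 1 m/s).
It fails at once if another thing on the counter is shifted by more than 30 mm (distance of any of spray, paint_tin, mug, carton, spanner, tape from where it was at the start of the episode above 0.03 m).
It also fails if it takes over 72 s, if anything falls off the work surface, if the arm or the gripper's body presses on something with over 40 N, if the wrist force passes 120 N, or if a joint passes its speed limit or range.

## Robot

A 6-joint arm with a two-finger parallel gripper is mounted at the origin on the work surface. World frame = base frame: x ahead of the robot, y to its left, z up, the work surface at z = 0. Lengths are in m, angles in rad, forces in N, time in s.
With the tool pointing down it reaches from about 0.375 to 0.975 m from the base axis. Payload 3.8 kg.
Tool frame: the origin (TCP) lies on the centre line of the jaws, within the pads' length; the fingertips stand 14 mm ahead of it and the grasp point (between the pads) lies 5 mm behind it; z points along the fingers, x is the direction in which the jaws open and shut, and the axes are right-handed (so a half turn about z gives the same grasp; the last joint's range is limited). The gripper opens to 85 mm and grips with 20 to 120 N. Pads are 22 mm wide; open, the fingers measure 114 mm over their backs; the gripper's body (76 mm by 85 mm) begins 54 mm behind the grasp point. The pads swing forward as they close: fully open they stand 13 mm farther back than shut.
Start: joints at [-1.241, 0.264, 1.604, -0, 1.274, -0.037], TCP at [0.242, -0.63, 0.245] pointing down, gripper open.
Joint ranges: [-2.63, 2.63], [-0.94, 2.18], [0.31, 2.57], [-1.31, 4.45], [0, 2.66], [-2.55, 2.55]. Speed limits (rad/s): [2.57, 2.57, 3.14, 3.14, 3.14, 3.14].

## Interface

Orientations are given as a rotation vector (axis times angle).
In Python, from workcell import bot gives the robot as it stands. The module is installed in compiled form; this text tells all that it offers.
- The arm moves only by the tool arm_command, never from a script. Its argument "steps" is one flat list of numbers, 7 for each row, row after row: the shift along the tool's x, y, z in units of 30 mm (1.0 is 30 mm), then the turn, a rotation vector about the tool's x, y, z in units of 6 degrees (1.0 is 6 degrees), then the opening, from 0 (shut) to 1 (fully open). In form: [tx, ty, tz, ax, ay, az, fingers, tx, ty, tz, ax, ay, az, fingers, ...]. A call has 1 to 10 rows; each row shifts and turns the commanded pose from where the row before left it, along the tool's axes as they then stand; what a row does not reach is not made up. A row lasts 1/8 s, in which the tool goes at most 62.5 mm and 10.7 degrees, less where a joint would pass 70% of its speed; a pose out of reach is approached as far as the arm can. A call is refused whole if a number of a shift passes 1 or a number of a turn 1, either way. A call with a gripper value outside its range is refused whole. The fingers move at their own pace and stop on an object; "squeeze" is the grip in N (left out, the last holds). Time passes only in rows, so rows that do not move let the fingers close. It gives the time, the measured TCP pose, the force and the opening at its end, in the units of the state.
- bot.read_state(): the state, without advancing time (a new reading comes with each control period).
- bot.read_camera(name): name is "side" or "top"; returns a dict with "img" (400x640x3 uint8, red, green, blue), "camera_matrix" (3x3 intrinsics, pixels), "pose" (4x4, takes a point from camera to world coordinates). Camera axes: x right, y down, z forward; pixel columns grow to the right and rows downward; lengths in m; the calibration is good to about 2 mm. A picture is of the moment at which its call begins. There is no depth.
- bot.finish_job(): hands the job in, once; it reports no verdict.
The state is a dict: "time": time; "q": joint angles; "joint_vel": joint speeds; "joint_torque": joint torques, N m; "tool_pos": TCP position; "tcp_rot": TCP orientation; "wrist_force": force on the tool from outside, world axes, zero at the start; "torque": the same for the moment, N m; "width": opening from 0.0 (shut) to 1.0 (fully open).
Only numpy, scipy, OpenCV 4.12 (cv2) and the standard library are available. Lean on these libraries where they do the work, as an engineer would, in place of code of your own. Each camera call takes 0.05 s, during which the arm holds its last target.

## Working session

There is one attempt and no reset: what is moved stays moved. The work goes in short steps, Python scripts to look and compute and a tool call to move; the robot and the scene stay as the last step left them, time stands still between calls to the robot, and variables do not carry over. Pictures are saved under pics/ and viewed, and the job is handed in when it is done.

Besides the shell and the picture viewer there is one more tool, called after ">>>" by a JSON object that holds its "api" and its "payload", one argument or row to a line. arm_command: Moves the arm, as the interface text tells. Its arguments: {"type":"object","properties":{"steps":{"type":"array","items":{"type":"number"}},"squeeze":{"type":"number"}},"required":["steps"]}

```bash
mkdir -p pics; python3 - <<'E'
from workcell import bot
import cv2,numpy as np
s=bot.read_state();print(s)
for n in("side","top"):
    c=bot.read_camera(n);cv2.imwrite(f"pics/{n}0.png",c["img"][:,:,::-1]);print(n,c["camera_matrix"],c["pose"])
E
```

```text
{'time': 0.0, 'q': array([-1.24088446e+00,  2.64772516e-01,  1.60536007e+00,  1.43925769e-05,
        1.27366524e+00, -3.68936323e-02]), 'joint_vel': array([ 0.00051928, -0.00011123, -0.00085049, -0.00025728, -0.001212  ,
       -0.00016317]), 'joint_torque': array([-1.04717976e-03, -5.15119064e+01, -3.67315471e+01, -1.42605204e-04,
        1.27992526e-02, -2.43793657e-06]), 'tool_pos': array([ 0.2418646 , -0.6294502 ,  0.24395644]), 'tcp_rot': array([-2.58822587,  1.77830084,  0.0027666 ]), 'wrist_force': array([ 0.18193335, -0.37212035,  0.07276452]), 'torque': array([-0.02064968, -0.03287885,  0.03577684]), 'width': 1.0045344749975897}
side [[384.95979075   0.         319.02142794]
 [  0.         384.95979075 199.46909056]
 [  0.           0.           1.        ]] [[-0.88828514 -0.25740931  0.38038133  0.15606803]
 [-0.45903291  0.52539131 -0.7164166   0.72722229]
 [-0.01543675 -0.81098977 -0.58485664  0.71054461]
 [ 0.          0.          0.          1.        ]]
top [[452.12769029   0.         322.33807384]
 [  0.         452.12769029 194.76901519]
 [  0.           0.           1.        ]] [[-9.25801995e-03 -9.97075446e-01  7.58606918e-02  4.51422319e-01]
 [-9.99955292e-01  9.37732064e-03  1.21657357e-03 -1.38623719e-02]
 [-1.92438567e-03 -7.58460371e-02 -9.97117684e-01  1.25681580e+00]
 [ 0.00000000e+00  0.00000000e+00  0.00000000e+00  1.00000000e+00]]
```

View pics/side0.png

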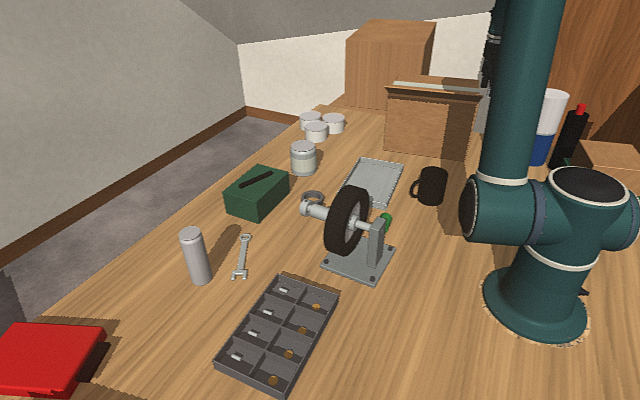

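View pics/top0.png

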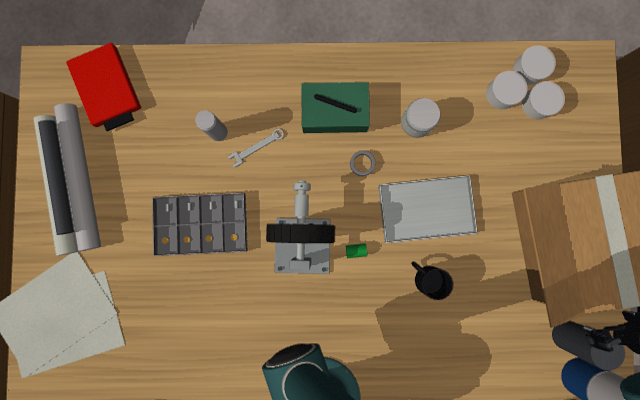

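```bash
python3 - <<'E'
import cv2,numpy as np
a=cv2.imread("pics/side0.png")[165:295,270:420];b=cv2.imread("pics/top0.png")[165:285,250:350]
cv2.imwrite("pics/c0.png",cv2.resize(a,None,fx=4.6,fy=4.6,interpolation=cv2.INTER_CUBIC));cv2.imwrite("pics/c1.png",cv2.resize(b,None,fx=5,fy=5,interpolation=cv2.INTER_CUBIC))
E
```

```text
(no output)
```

View pics/c0.png

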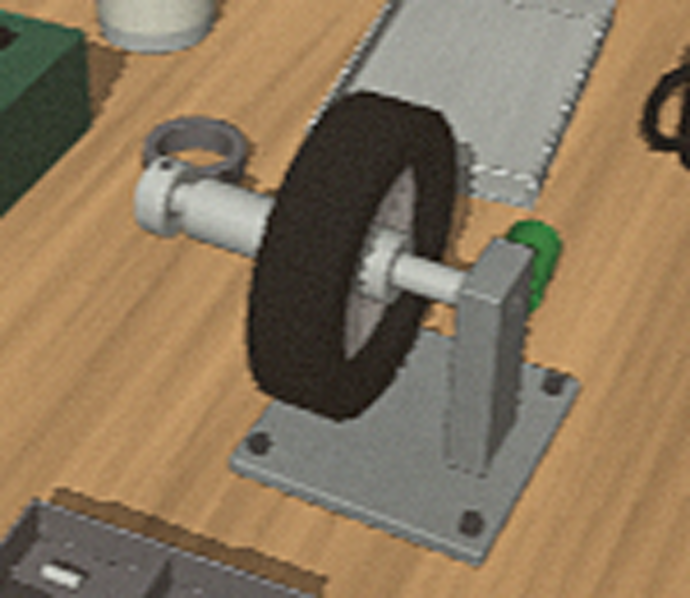

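View pics/c1.png

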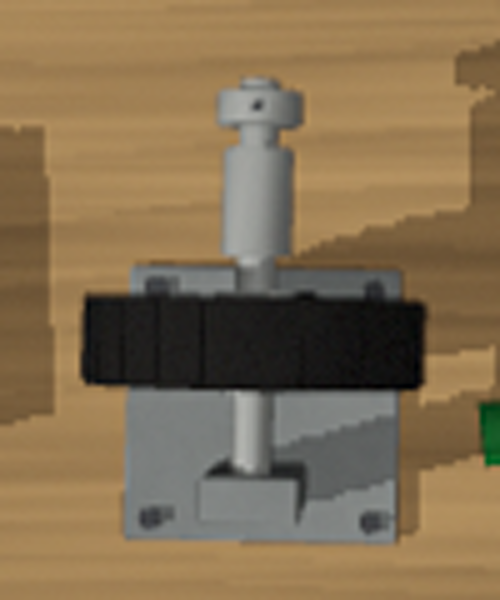

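```bash
cat > h.py <<'E'
import cv2,numpy as np
from workcell import bot
def grab(n,f):
    c=bot.read_camera(n);cv2.imwrite(f"pics/{f}.png",c["img"][:,:,::-1]);return c
def ray(c,u,v,z):
    K,P=c["camera_matrix"],np.array(c["pose"])
    d=P[:3,:3]@np.linalg.inv(K)@[u,v,1];o=P[:3,3]
    return o+d*(z-o[2])/d[2]
def proj(c,p):
    K,P=c["camera_matrix"],np.array(c["pose"])
    q=K@(P[:3,:3].T@(np.array(p)-P[:3,3]));return q[:2]/q[2]
E
python3 - <<'E'
from h import *
c=grab("top","top1");im=c["img"].astype(int)
# tyre dark
g=im.max(2)
m=(g<60).astype(np.uint8);m[:200]=0;m[250:]=0;m[:,:250]=0;m[:,350:]=0
n,l,s,ce=cv2.connectedComponentsWithStats(m);i=1+s[1:,4].argmax();print(s[i],ce[i])
x,y,w,h=s[i][:4]
print("left/right @.115",ray(c,x,y+h/2,.115),ray(c,x+w,y+h/2,.115))
print("near edge top z.201",ray(c,x+w/2,y+h,.201),"far", ray(c,x+w/2,y,.201))
# rows of axle silhouettes: gray low saturation
sat=im.max(2)-im.min(2)
for r in range(178,270,2):
    row=(sat[r,270:335]<22)&(im[r,270:335,0]>90)
    k=np.where(row)[0]
    if len(k): print(r,270+k.min(),270+k.max()+1,len(k))
print("tray",[ray(c,*p,.025)[:2].round(3) for p in((380,186),(473,176),(477,233),(388,242))])
for t in (217.,):
  pass
E
```

```text
[ 266  222   69   22 1278] [300.4256651  232.89906103]
left/right @.115 [0.44311857 0.13022923 0.115     ] [ 0.44151351 -0.04343722  0.115     ]
near edge top z.201 [0.41753962 0.03921408 0.201     ] far [0.46855781 0.03892866 0.201     ]
182 298 305 7
184 294 308 14
186 294 309 14
188 294 308 14
190 297 307 9
192 298 306 8
194 296 306 10
196 295 309 13
198 295 307 12
200 295 307 12
202 295 307 12
204 295 307 12
206 295 307 12
208 295 307 12
210 295 306 11
212 295 306 11
214 294 306 12
216 297 305 8
218 277 304 26
220 276 327 31
222 276 329 35
244 276 330 52
246 275 330 53
248 275 330 53
250 275 330 55
252 275 329 53
254 275 330 51
256 275 330 53
258 275 330 41
260 275 329 33
262 275 329 51
264 275 329 51
266 275 329 50
268 275 329 43
tray [array([ 0.568, -0.17 ]), array([ 0.593, -0.426]), array([ 0.437, -0.431]), array([ 0.415, -0.189])]
```

```bash
python3 - <<'E'
import cv2
b=cv2.imread("pics/top0.png")
cv2.imwrite("pics/c2.png",cv2.resize(b[212:250,260:340],None,fx=10,fy=10,interpolation=cv2.INTER_NEAREST))
cv2.imwrite("pics/c3.png",cv2.resize(b[165:250,370:485],None,fx=6,fy=6,interpolation=cv2.INTER_CUBIC))
E
```

```text
(no output)
```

View pics/c2.png

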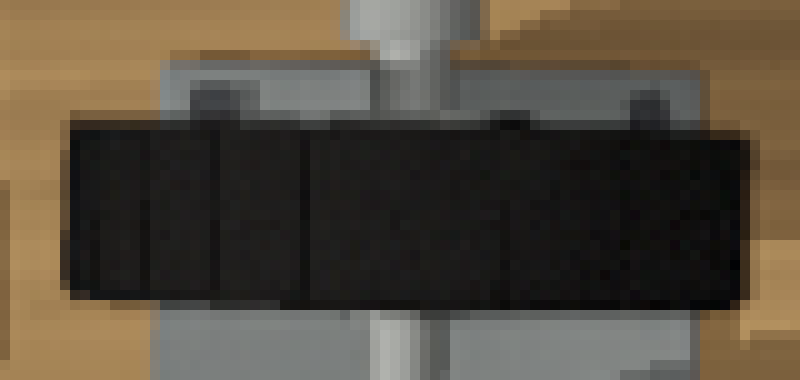

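View pics/c3.png

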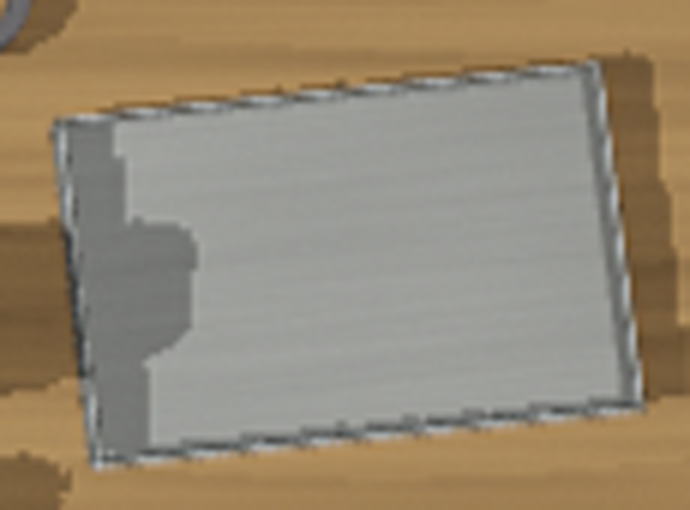

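```bash
python3 - <<'E'
from h import *
c=grab("top","top1")
for nm,u,v,z in [("axle rear",301,248,.115),("axle front",301,218,.115),("sleeve",301,205,.113),("sleeve0",300.5,215.5,.120),("sleeve1",301.5,194.5,.120),("collar",301.3,186.3,.122),("collarfar",301,182,.12),("collarnear",301,190,.12),("axend",302,180.5,.12),
 ("tyreFL",270,224,.201),("tyre far mid",300,224.3,.201),("tyre near mid",300,242.8,.201),("tyre far z.115 left",266.5,224,.115),("tyre far right",335,225.5,.115),("plateL",275,250,.012),("plateR",330,250,.012),("FL",276,218,.012),("FR",330,219,.012),("NL",275,273,.012),("NR",329.5,273,.012)]:
    print(nm,ray(c,u,v,z).round(4))
E
```

```text
axle rear [0.4048 0.0423 0.115 ]
axle front [0.48   0.0419 0.115 ]
sleeve [0.513  0.0418 0.113 ]
sleeve0 [0.4862 0.0429 0.12  ]
sleeve1 [0.5391 0.0401 0.12  ]
collar [0.5597 0.0404 0.122 ]
collarfar [0.5708 0.0412 0.12  ]
collarnear [0.5505 0.0413 0.12  ]
axend [0.5746 0.0386 0.12  ]
tyreFL [0.4646 0.1101 0.201 ]
tyre far mid [0.4632 0.0401 0.201 ]
tyre near mid [0.4203 0.0404 0.201 ]
tyre far z.115 left [0.4657 0.129  0.115 ]
tyre far right [ 0.4603 -0.0437  0.115 ]
plateL [0.3958 0.1186 0.012 ]
plateR [ 0.3944 -0.0319  0.012 ]
FL [0.4832 0.1157 0.012 ]
FR [ 0.4791 -0.0328  0.012 ]
NL [0.3335 0.1187 0.012 ]
NR [ 0.3321 -0.0299  0.012 ]
```

```bash
cat >> h.py <<'E'
from scipy.spatial.transform import Rotation as Ro, Slerp
YAW=-0.021; W=np.array([.4418,.0425,.115])
ex=np.array([np.cos(YAW),np.sin(YAW),0]);ey=np.array([-np.sin(YAW),np.cos(YAW),0]);ez=np.array([0,0,1.])
def wpose(al,r,dx=0.):  # tool x along stand x, at angle al(deg) towards -y
    a=np.radians(al);out=-np.sin(a)*ey+np.cos(a)*ez
    z=-out;R=np.array([ex,np.cross(z,ex),z]).T
    return W+r*out+dx*ex,R
def down(sx,sy,z,xdir='y'): # tool down at stand coords
    tz=-ez; x={'y':ey,'-y':-ey,'x':ex}[xdir]
    return W*[1,1,0]+sx*ex+sy*ey+z*ez, np.array([x,np.cross(tz,x),tz]).T
def now():
    s=bot.read_state();return np.array(s["tool_pos"]),Ro.from_rotvec(s["tcp_rot"]).as_matrix(),s
def plan(p1,R1,f,n=None,start=None):
    p0,R0=start if start else now()[:2]
    rv=Ro.from_matrix(R0.T@R1).as_rotvec();k=max(np.abs(rv).max()/np.radians(6),np.linalg.norm(p1-p0)/.03)
    n=n or int(np.ceil(k+.01))
    rows=[];p,R=p0,R0
    for i in range(n):
        t=(i+1)/n;pn=p0+(p1-p0)*t;Rn=R0@Ro.from_rotvec(rv*t).as_matrix()
        sh=R.T@(pn-p)/.03;tu=np.degrees(Ro.from_matrix(R.T@Rn).as_rotvec())/6
        rows.append(list(sh.round(2)+0.)+list(tu.round(2)+0.)+[f]);p,R=pn,Rn
    print(n);[print(*["%g"%v for v in r],sep=",",end=", \n") for r in rows]
    return p1,R1
E
python3 - <<'E'
from h import *
c=grab("top","top1")
for z in(.07,.078,.085):print(ray(c,311.2,223.6,z))
p,R,s=now();print(p,R)
t=np.array([.46,-.03,.30])
e=plan(t,wpose(0,.1)[1],1)
plan(*wpose(38,.11),1,start=e)
E
```

```text
[0.46623864 0.01746707 0.07      ]
[0.46613877 0.01725589 0.078     ]
[0.46605138 0.01707111 0.085     ]
[ 0.24194316 -0.62977511  0.24461154] [[ 3.58620601e-01 -9.33483322e-01 -3.89849924e-04]
 [-9.33482680e-01 -3.58620812e-01  1.09540215e-03]
 [-1.16234793e-03 -2.89156257e-05 -9.99999324e-01]]
22
-0.73,-0.63,-0.08,0,0,-0.51,1, 
-0.69,-0.67,-0.08,0,0,-0.51,1, 
-0.66,-0.71,-0.08,0,0,-0.51,1, 
-0.62,-0.74,-0.08,0,0,-0.51,1, 
-0.58,-0.78,-0.08,0,0,-0.51,1, 
-0.54,-0.81,-0.08,0,0,-0.51,1, 
-0.49,-0.83,-0.08,0,0,-0.51,1, 
-0.45,-0.86,-0.08,0,0,-0.51,1, 
-0.4,-0.88,-0.08,0,0,-0.51,1, 
-0.35,-0.9,-0.08,0,0,-0.51,1, 
-0.3,-0.92,-0.08,0,0,-0.51,1, 
-0.25,-0.93,-0.08,0,0,-0.51,1, 
-0.2,-0.95,-0.08,0,0,-0.51,1, 
-0.15,-0.96,-0.08,0,0,-0.51,1, 
-0.1,-0.96,-0.08,0,0,-0.51,1, 
-0.05,-0.97,-0.08,0,0,-0.51,1, 
0,-0.97,-0.08,0,0,-0.51,1, 
0.06,-0.97,-0.08,0,0,-0.51,1, 
0.11,-0.96,-0.08,0,0,-0.51,1, 
0.16,-0.95,-0.08,0,0,-0.51,1, 
0.21,-0.94,-0.08,0,0,-0.51,1, 
0.26,-0.93,-0.08,0,0,-0.51,1, 
7
-0.09,-0.02,0.47,0.9,0,0,1, 
-0.09,0.02,0.47,0.9,0,0,1, 
-0.09,0.07,0.46,0.9,0,0,1, 
-0.09,0.11,0.46,0.9,0,0,1, 
-0.09,0.15,0.44,0.9,0,0,1, 
-0.09,0.2,0.43,0.9,0,0,1, 
-0.09,0.23,0.41,0.9,0,0,1,
```

>>> {"api": "arm_command", "payload": {
  "steps": [-0.73,-0.63,-0.08,0,0,-0.51,1,-0.69,-0.67,-0.08,0,0,-0.51,1,-0.66,-0.71,-0.08,0,0,-0.51,1,-0.62,-0.74,-0.08,0,0,-0.51,1,-0.58,-0.78,-0.08,0,0,-0.51,1,-0.54,-0.81,-0.08,0,0,-0.51,1,-0.49,-0.83,-0.08,0,0,-0.51,1,-0.45,-0.86,-0.08,0,0,-0.51,1,-0.4,-0.88,-0.08,0,0,-0.51,1,-0.35,-0.9,-0.08,0,0,-0.51,1]
}}

```text
time: 1.5
tool_pos: [0.3415, -0.3564, 0.2694]
tcp_rot: [-2.968, 1.03, -0.0]
wrist_force: [-0.2, 1.3, -1.1]
width: 0.994
```

>>> {"api": "arm_command", "payload": {
  "steps": [-0.3,-0.92,-0.08,0,0,-0.51,1,-0.25,-0.93,-0.08,0,0,-0.51,1,-0.2,-0.95,-0.08,0,0,-0.51,1,-0.15,-0.96,-0.08,0,0,-0.51,1,-0.1,-0.96,-0.08,0,0,-0.51,1,-0.05,-0.97,-0.08,0,0,-0.51,1,0,-0.97,-0.08,0,0,-0.51,1,0.06,-0.97,-0.08,0,0,-0.51,1,0.11,-0.96,-0.08,0,0,-0.51,1,0.16,-0.95,-0.08,0,0,-0.51,1]
}}

```text
time: 2.75
tool_pos: [0.4422, -0.0841, 0.2934]
tcp_rot: [3.134, -0.21, 0.001]
wrist_force: [-0.3, -0.7, 0.3]
width: 1.002
```

```bash
python3 - <<'E'
from h import *
p,R,s=now();print(p,R,s["q"],s["wrist_force"])
e=plan(*wpose(38,.115),1)
plan(*wpose(38,.077),1,start=e)
E
```

```text
[ 0.44224271 -0.0840685   0.29342301] [[ 9.91023838e-01 -1.33684900e-01  3.17045528e-04]
 [-1.33684872e-01 -9.91023886e-01 -1.07542598e-04]
 [ 3.28576512e-04  6.41930870e-05 -9.99999944e-01]] [-2.43175256e-01 -2.01704299e-01  1.99498054e+00 -2.87491850e-05
  1.34798280e+00 -1.09082586e-01] [-0.26686935 -0.65317342  0.27642847]
7
-0.04,-0.26,0.42,0.9,-0.05,-0.15,1, 
-0.04,-0.22,0.44,0.9,-0.05,-0.15,1, 
-0.03,-0.18,0.46,0.9,-0.05,-0.15,1, 
-0.03,-0.14,0.48,0.9,-0.05,-0.15,1, 
-0.02,-0.09,0.49,0.9,-0.05,-0.15,1, 
-0.02,-0.04,0.49,0.9,-0.05,-0.15,1, 
-0.02,0,0.5,0.9,-0.05,-0.15,1, 
2
0,0,0.63,0,0,0,1, 
0,0,0.63,0,0,0,1,
```

>>> {"api": "arm_command", "payload": {
  "steps": [-0.04,-0.26,0.42,0.9,-0.05,-0.15,1,-0.04,-0.22,0.44,0.9,-0.05,-0.15,1,-0.03,-0.18,0.46,0.9,-0.05,-0.15,1,-0.03,-0.14,0.48,0.9,-0.05,-0.15,1,-0.02,-0.09,0.49,0.9,-0.05,-0.15,1,-0.02,-0.04,0.49,0.9,-0.05,-0.15,1,-0.02,0,0.5,0.9,-0.05,-0.15,1,0,0,0,0,0,0,1]
}}

```text
time: 3.75
tool_pos: [0.4392, -0.0295, 0.2032]
tcp_rot: [-2.48, 0.031, -0.005]
wrist_force: [0.2, -0.5, 0.2]
width: 0.998
```

```bash
python3 - <<'E'
from h import *
p,R,s=now();print(p,s["q"],s["wrist_force"])
plan(*wpose(38,.077),1)
a=grab("side","s2")["img"][100:300,220:470];b=grab("top","t2")["img"][120:320,200:450]
cv2.imwrite("pics/c4.png",cv2.resize(np.vstack([a[:,:,::-1]]),None,fx=3,fy=3));cv2.imwrite("pics/c5.png",cv2.resize(b[:,:,::-1],None,fx=3,fy=3))
E
```

```text
[ 0.43919295 -0.02946266  0.20322933] [-0.54448687  0.0232542   2.09763563  0.56762542  1.42070801 -0.72312841] [ 0.1542075  -0.50791124  0.23831859]
2
0.02,-0.04,0.61,0.01,0.01,-0.02,1, 
0.02,-0.04,0.61,0.01,0.01,-0.02,1,
```

View pics/c4.png

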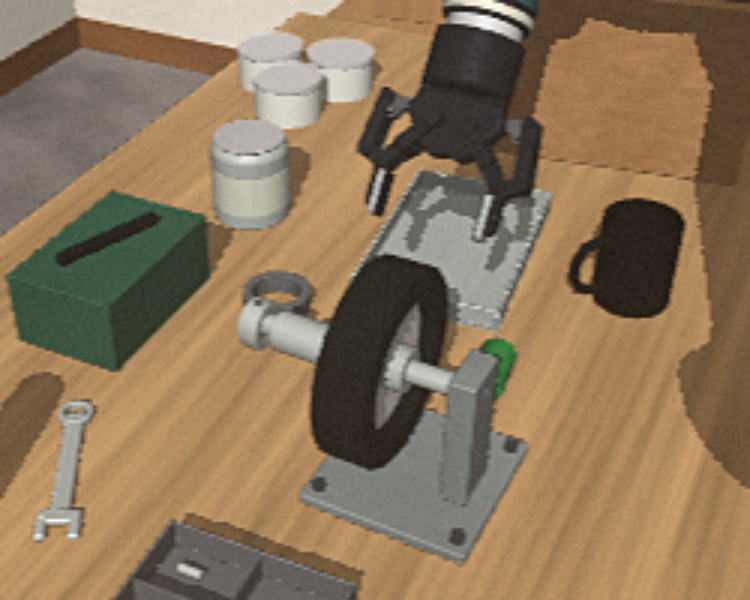

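View pics/c5.png

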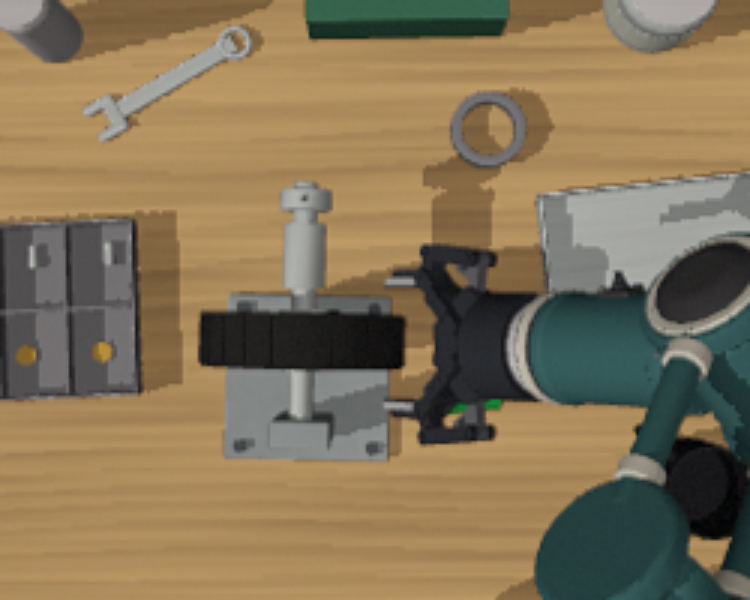

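>>> {"api": "arm_command", "payload": {
  "steps": [0.02,-0.04,0.61,0,0,0,1,0.02,-0.04,0.61,0,0,0,1,0,0,0,0,0,0,0,0,0,0,0,0,0,0,0,0,0,0,0,0,0,0,0,0,0,0,0,0],
  "squeeze": 40
}}

```text
time: 4.6
tool_pos: [0.4408, -0.005, 0.1781]
tcp_rot: [-2.481, 0.025, -0.007]
wrist_force: [-4.9, -0.9, 3.7]
width: 0.513
```

```bash
python3 - <<'E'
from h import *
p,R,s=now();print(p,R,s["q"],s["wrist_force"],s["torque"],s["width"]);d=p-W;print(d@ex,d@ey,d@ez,np.hypot(d@ey,d@ez))
E
```

```text
[ 0.44084885 -0.00502529  0.1781471 ] [[ 0.99980226 -0.01659108  0.01096271]
 [-0.01982677 -0.78923464  0.61377161]
 [-0.00153098 -0.6138676  -0.78940752]] [-0.49886917  0.03614628  2.13687489  0.5907812   1.35602351 -0.72363938] [-4.86804076 -0.86266126  3.68157867] [-0.12518233  0.88739031  0.58324026] 0.5126156729060602
4.701731867507533e-05 -0.0475347796248016 0.0631471047119616 0.07903867475787973
```

>>> {"api": "arm_command", "payload": {
  "steps": [0,-0.275,0.015,-1,0,0,0,0,-0.275,0.015,-1,0,0,0,0,-0.275,0.015,-1,0,0,0,0,-0.275,0.015,-1,0,0,0,0,-0.275,0.015,-1,0,0,0]
}}

```text
time: 5.22
tool_pos: [0.4418, 0.0325, 0.1945]
tcp_rot: [-3.008, 0.036, -0.001]
wrist_force: [-4.5, -0.3, -0.7]
width: 0.515
```

```bash
cat >> h.py <<'E'
def st():
    p,R,s=now();d=p-W;print("stand xyz",(d@ex).round(4),(d@ey).round(4),(d@ez).round(4),"r",np.hypot(d@ey,d@ez).round(4),"al",np.degrees(np.arctan2(-(d@ey),d@ez)).round(1),"toolz al",np.degrees(np.arctan2(R[:,2]@ey,-R[2,2])).round(1),"F",s["wrist_force"].round(1),"T",s["torque"].round(2),"w",s["width"].round(3),"t",s["time"],"q",s["q"].round(2))
def crop(n,f,x0,x1,y0,y1,k=4):
    c=grab(n,f+"_full");cv2.imwrite(f"pics/{f}.png",cv2.resize(c["img"][y0:y1,x0:x1,::-1],None,fx=k,fy=k,interpolation=cv2.INTER_CUBIC));return c
E
python3 -c "
from h import *
st();crop('side','s3',260,440,120,270)"
```

```text
Traceback (most recent call last):
  File "h.py", line 36, in st
    p,R,s=now();d=p-W;print("stand xyz",(d@ex).round(4),(d@ey).round(4),(d@ez).round(4),"r",np.hypot(d@ey,d@ez).round(4),"al",np.degrees(np.arctan2(-(d@ey),d@ez)).round(1),"toolz al",np.degrees(np.arctan2(R[:,2]@ey,-R[2,2])).round(1),"F",s["wrist_force"].round(1),"T",s["torque"].round(2),"w",s["width"].round(3),"t",s["time"],"q",s["q"].round(2))
                                                                                                                                                                                                                                                                                                     ^^^^^^^^^^^^^^^^
AttributeError: 'float' object has no attribute 'round'
```

>>> {"api": "arm_command", "payload": {
  "steps": [0,-0.275,0.015,-1,0,0,0,0,-0.275,0.015,-1,0,0,0,0,-0.275,0.015,-1,0,0,0,0,-0.275,0.015,-1,0,0,0,0,-0.275,0.015,-1,0,0,0,0,-0.275,0.015,-1,0,0,0,0,-0.275,0.015,-1,0,0,0,0,-0.138,0.007,-0.5,0,0,0,0,0,0,0,0,0,0]
}}

```text
time: 6.35
tool_pos: [0.4436, 0.0928, 0.1798]
tcp_rot: [2.492, -0.031, -0.011]
wrist_force: [-6.8, 7.7, 12.5]
width: 0.514
```

```bash
sed -i 's/s\["width"\].round(3)/round(s["width"],3)/' h.py
python3 -c "
from h import *
st();crop('side','s3',260,440,120,270);crop('top','t3',250,350,165,250,6)"
```

```text
stand xyz 0.0007 0.0503 0.0648 r 0.082 al -37.8 toolz al -37.2 F [-6.8  7.7 12.5] T [-0.21  1.38 -1.45] w 0.514 t 6.35 q [ 0.53  0.13  2.03 -0.55  1.4   0.77]
```

View pics/t3.png

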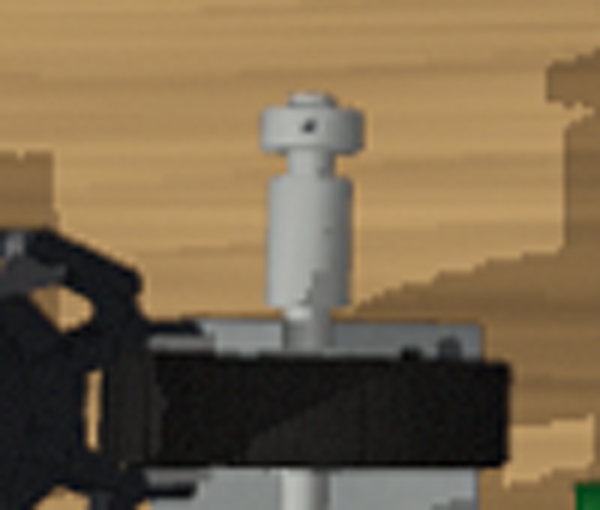

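>>> {"api": "arm_command", "payload": {
  "steps": [0,0,0,0,0,0,1,0,0,0,0,0,0,1,0,0,0,0,0,0,1,0,0,-0.7,0,0,0,1,0,0,-0.7,0,0,0,1]
}}

```text
time: 7.08
tool_pos: [0.4446, 0.1161, 0.2115]
tcp_rot: [2.492, -0.028, -0.009]
wrist_force: [-0.2, 0.6, -0.5]
width: 1.0
```

```bash
python3 -c "
from h import *
st();crop('top','t4',250,350,165,250,6)
e=plan(*wpose(0,.118),1);e=plan(*wpose(37,.118),1,start=e);plan(*wpose(37,.079),1,start=e)"
```

```text
stand xyz 0.0013 0.0737 0.0965 r 0.1214 al -37.4 toolz al -37.2 F [-0.2  0.6 -0.5] T [ 0.25 -0.06 -0.01] w 1.0 t 7.075 q [ 0.57  0.12  1.98 -0.53  1.47  0.76]
7
-0.01,0.34,0.14,0.88,0,0,1, 
-0.01,0.35,0.11,0.88,0,0,1, 
-0.01,0.36,0.08,0.88,0,0,1, 
-0.01,0.37,0.04,0.88,0,0,1, 
-0.01,0.37,0.01,0.88,0,0,1, 
-0.01,0.37,-0.02,0.88,0,0,1, 
-0.01,0.37,-0.06,0.88,0,0,1, 
7
0,0.34,0.11,0.88,0,0,1, 
0,0.35,0.08,0.88,0,0,1, 
0,0.35,0.05,0.88,0,0,1, 
0,0.36,0.02,0.88,0,0,1, 
0,0.36,-0.02,0.88,0,0,1, 
0,0.35,-0.05,0.88,0,0,1, 
0,0.35,-0.08,0.88,0,0,1, 
2
0,0,0.65,0,0,0,1, 
0,0,0.65,0,0,0,1,
```

View pics/t4.png

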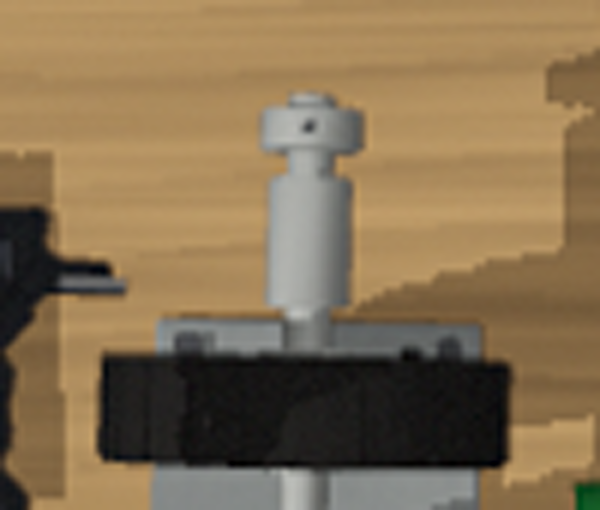

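>>> {"api": "arm_command", "payload": {
  "steps": [-0.01,0.34,0.14,0.88,0,0,1,-0.01,0.35,0.11,0.88,0,0,1,-0.01,0.36,0.08,0.88,0,0,1,-0.01,0.37,0.04,0.88,0,0,1,-0.01,0.37,0.01,0.88,0,0,1,-0.01,0.37,-0.02,0.88,0,0,1,-0.01,0.37,-0.06,0.88,0,0,1]
}}

```text
time: 8.0
tool_pos: [0.4408, 0.0405, 0.2308]
tcp_rot: [3.14, -0.035, 0.003]
wrist_force: [-0.5, 0.1, -0.0]
width: 1.0
```

>>> {"api": "arm_command", "payload": {
  "steps": [0,0.34,0.11,0.88,0,0,1,0,0.35,0.08,0.88,0,0,1,0,0.35,0.05,0.88,0,0,1,0,0.36,0.02,0.88,0,0,1,0,0.36,-0.02,0.88,0,0,1,0,0.35,-0.05,0.88,0,0,1,0,0.35,-0.08,0.88,0,0,1,0,0,0,0,0,0,1]
}}

```text
time: 9.0
tool_pos: [0.4387, -0.0316, 0.2057]
tcp_rot: [-2.499, 0.033, -0.007]
wrist_force: [0.9, -0.2, -0.0]
width: 0.997
```

```bash
python3 -c "
from h import *
st()
plan(*wpose(37,.079),1)"
```

```text
stand xyz -0.0015 -0.0741 0.0907 r 0.1171 al 39.3 toolz al 36.8 F [ 0.9 -0.2 -0. ] T [-0.31  0.02  0.05] w 0.997 t 9.0 q [-0.54  0.01  2.1   0.55  1.42 -0.71]
2
0.02,-0.08,0.63,0.02,0,-0.03,1, 
0.02,-0.08,0.63,0.02,0,-0.03,1,
```

>>> {"api": "arm_command", "payload": {
  "steps": [0.02,-0.08,0.63,0,0,0,1,0.02,-0.08,0.63,0,0,0,1,0,0,0,0,0,0,0,0,0,0,0,0,0,0,0,0,0,0,0,0,0,0,0,0,0,0,0,0]
}}

```text
time: 9.75
tool_pos: [0.4409, -0.0036, 0.1805]
tcp_rot: [-2.499, 0.026, -0.009]
wrist_force: [-4.1, -0.9, 3.3]
width: 0.515
```

>>> {"api": "arm_command", "payload": {
  "steps": [0,-0.275,0.015,-1,0,0,0,0,-0.275,0.015,-1,0,0,0,0,-0.275,0.015,-1,0,0,0,0,-0.275,0.015,-1,0,0,0,0,-0.275,0.015,-1,0,0,0,0,-0.275,0.015,-1,0,0,0,0,-0.275,0.015,-1,0,0,0,0,-0.275,0.015,-1,0,0,0,0,-0.275,0.015,-1,0,0,0,0,0,0,0,0,0,0]
}}

```text
time: 11.0
tool_pos: [0.4429, 0.0689, 0.1928]
tcp_rot: [2.84, -0.03, -0.004]
wrist_force: [-3.5, 2.2, 7.5]
width: 0.516
```

```bash
python3 -c "
from h import *
st();crop('top','t5',250,350,165,250,6)"
```

```text
stand xyz 0.0005 0.0264 0.0778 r 0.0822 al -18.7 toolz al -17.2 F [-3.5  2.2  7.5] T [-0.1   0.75 -0.93] w 0.516 t 11.0 q [ 0.31 -0.06  2.09 -0.3   1.23  0.45]
```

View pics/t5.png

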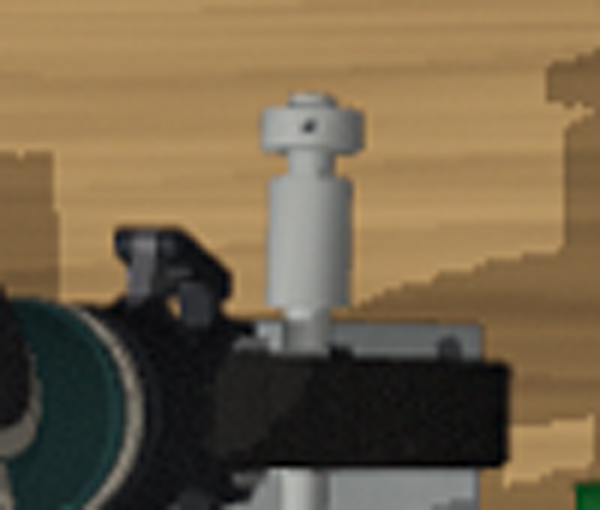

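```bash
cat >> h.py <<'E'
def stem(c,u,v=224):
    z=.155
    for _ in range(3):
        p=ray(c,u,v,z);o=(p-W)@ey;z=.115+np.sqrt(max(.046**2-o*o,0))
    print("stem off",o,"deg",np.degrees(np.arcsin(-o/.046)),p)
    return o
E
python3 -c "
from h import *
c=grab('top','t5b');stem(c,306.8)
g=c['img'][219:228,296:322].max(2);print(g)
for t in range(-2,3):print(proj(c,W+.0245*ex+t*.003*ey+.046*ez))"
```

```text
stem off -0.016202512998435965 deg 20.623683510373777 [0.46427019 0.02582197 0.15805147]
[[128  78  95 107 116 123 117 104  93  85  93  93  91  93  94  94  92  91
   93  92  91  91  89  89  89  86]
 [132  82  94 110 118 124 118 104  93  88  98  97  97  98  99  98  96  97
   97  98  97  97  96  97  97  98]
 [132  84  98 110 120 126 118 104  94  89 101  99  98  99  98  98  97  95
   97  97  98  99  98  97  98  99]
 [136  86  98 112 123 127 119 105  75  59  74  75  87  99  98  96  96  98
   97  97  99 100  99  98  99  97]
 [101  84  89  95 100 101  98  95  78  22  32  32  59 103 100  99 101  99
  102 101 103 102 102 102 101 102]
 [ 50  49  52  50  51  52  50  50  45  16  16  17  29  57  55  53  53  55
   56  64  63  64  63  62  64  64]
 [ 30  27  30  28  24  27  21  19  21  20  22  18  22  16  19  17  16  16
   17  23  26  24  24  22  21  25]
 [ 32  35  32  33  29  27  21  22  23  21  23  25  23  18  21  24  21  18
   19  19  24  19  21  14  19  19]
 [ 34  30  32  30  29  30  20  21  17  23  23  17  22  20  20  21  19  19
   22  21  20  23  18  23  23  20]]
[302.54946816 223.23895181]
[301.30969449 223.22439568]
[300.06993994 223.20983976]
[298.83020448 223.19528408]
[297.59048813 223.18072861]
```

>>> {"api": "arm_command", "payload": {
  "steps": [0,-0.275,0.015,-1,0,0,0,0,-0.275,0.015,-1,0,0,0,0,-0.275,0.015,-1,0,0,0,0,-0.138,0.007,-0.5,0,0,0,0,0,0,0,0,0,0]
}}

```text
time: 11.72
tool_pos: [0.4436, 0.0949, 0.1794]
tcp_rot: [2.476, -0.029, -0.009]
wrist_force: [-4.7, 7.8, 9.6]
width: 0.516
```

```bash
python3 -c "
from h import *
st();c=crop('top','t6',250,350,165,250,6)
g=c['img'][220:227,290:316].max(2);print(g)"
```

```text
stand xyz 0.0007 0.0524 0.0644 r 0.083 al -39.2 toolz al -38.1 F [-4.7  7.8  9.6] T [ 0.23  1.   -1.01] w 0.516 t 11.725 q [ 0.55  0.14  2.03 -0.56  1.41  0.78]
[[138 138 137 138 139 141 135  85 100 114 122 129 121 107  98  90 101 101
  100 103 103 102 100 100 100 102]
 [139 139 137 139 138 141 136  88 103 118 127 132 123 107  96  91 101 101
  100 101 102 100 100  99 100 100]
 [141 141 142 142 142 145 139  73  62  72  78  90 125 109  96  89 103 101
  102 102 100 101 100 100 101 101]
 [124 125 121  99  98 103 101  57  15  21  21  41 104 102 115 111 113 103
   98 103 104 102 105 103 104 105]
 [ 65  63  62  38  36  41  44  35  20  20  16  22  52  54  67  65  61  56
   53  56  57  55  56  56  58  66]
 [ 15  19  20  18  17  20  20  19  25  24  24  18  16  19  20  18  17  18
   15  18  21  20  19  19  20  26]
 [ 15  22  22  20  24  19  19  23  25  22  20  22  23  23  22  21  21  21
   22  23  25  22  21  21  18  21]]
```

View pics/t6.png

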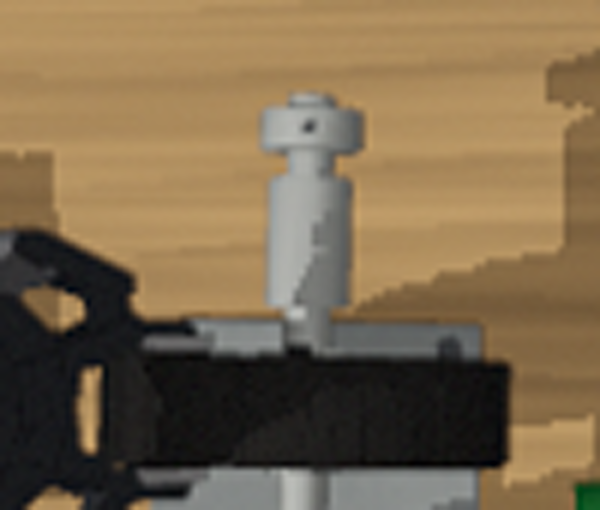

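>>> {"api": "arm_command", "payload": {
  "steps": [0,0,0,0,0,0,1,0,0,0,0,0,0,1,0,0,0,0,0,0,1,0,0,-0.7,0,0,0,1,0,0,-0.7,0,0,0,1,0,0,0,0,0,0,1]
}}

```text
time: 12.52
tool_pos: [0.4453, 0.1196, 0.213]
tcp_rot: [2.476, -0.028, -0.004]
wrist_force: [-0.0, 0.3, 0.5]
width: 1.003
```

```bash
python3 -c "
from h import *
st();c=crop('top','t7',250,350,165,250,6)
g=c['img'][220:226,290:316].max(2);print(g)
R=down(0.,0,0,'-y')[1]
t=down(.11,0.06,.27,'-y')
e=plan(*t,1)
e=plan(*down(.1187,-.001,.20,'-y'),1,start=e)
"
```

```text
stand xyz 0.0019 0.0771 0.098 r 0.1247 al -38.2 toolz al -38.1 F [-0.   0.3  0.5] T [ 0.27 -0.    0.01] w 1.003 t 12.525 q [ 0.58  0.13  1.97 -0.54  1.48  0.78]
[[139 139 138 138 140 142 136  84 100 113 123 128 123 108  95  91 101 101
  101 102 102 103 100 100 101 101]
 [139 140 138 140 140 141 137  89 104 119 127 132 122 108  95  91 103 101
  101 101 102 102 100 100 100 101]
 [142 143 142 143 144 145 140  74  61  73  77  90 126 109  96  90 103 101
  103 102 102 101 101 102 102 101]
 [126 125 122  99  97 102 103  60  14  22  19  45 105 102 114 112 111 104
   99 105 106 103 104 104 106 106]
 [ 64  65  61  36  35  42  43  33  18  19  19  22  52  55  66  65  62  58
   55  57  57  57  56  55  56  67]
 [ 17  15  17  19  21  20  21  23  22  20  23  22  21  18  16  19  18  20
   17  15  16  19  22  18  22  29]]
15
0.24,0.11,-0.08,0.33,-0.33,0.96,1, 
0.25,0.08,-0.09,0.33,-0.33,0.96,1, 
0.25,0.05,-0.1,0.33,-0.33,0.96,1, 
0.25,0.02,-0.11,0.33,-0.33,0.96,1, 
0.25,-0.01,-0.12,0.33,-0.33,0.96,1, 
0.24,-0.04,-0.13,0.33,-0.33,0.96,1, 
0.23,-0.06,-0.13,0.33,-0.33,0.96,1, 
0.22,-0.09,-0.14,0.33,-0.33,0.96,1, 
0.2,-0.12,-0.14,0.33,-0.33,0.96,1, 
0.19,-0.14,-0.15,0.33,-0.33,0.96,1, 
0.17,-0.17,-0.15,0.33,-0.33,0.96,1, 
0.14,-0.19,-0.15,0.33,-0.33,0.96,1, 
0.12,-0.2,-0.14,0.33,-0.33,0.96,1, 
0.09,-0.22,-0.14,0.33,-0.33,0.96,1, 
0.07,-0.23,-0.14,0.33,-0.33,0.96,1, 
4
0.51,-0.07,0.58,0,0,0,1, 
0.51,-0.07,0.58,0,0,0,1, 
0.51,-0.07,0.58,0,0,0,1, 
0.51,-0.07,0.58,0,0,0,1,
```

View pics/t7.png

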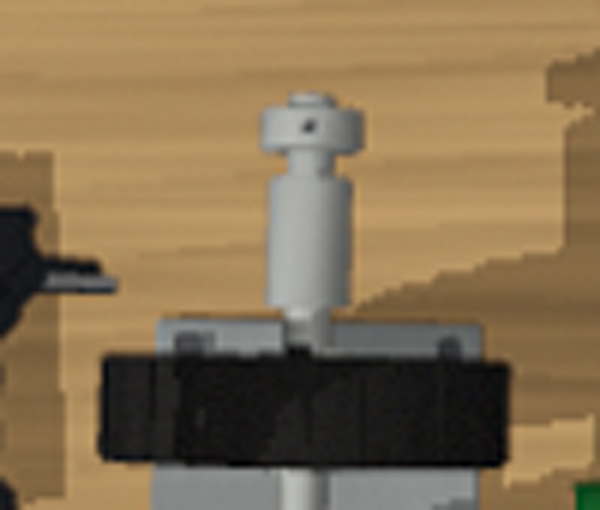

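>>> {"api": "arm_command", "payload": {
  "steps": [0.24,0.11,-0.2,0.33,-0.33,0.96,1,0.25,0.08,-0.2,0.33,-0.33,0.96,1,0.25,0.05,-0.1,0.33,-0.33,0.96,1,0.25,0.02,-0.11,0.33,-0.33,0.96,1,0.25,-0.01,-0.12,0.33,-0.33,0.96,1,0.24,-0.04,-0.13,0.33,-0.33,0.96,1,0.23,-0.06,-0.13,0.33,-0.33,0.96,1,0.22,-0.09,-0.14,0.33,-0.33,0.96,1,0.2,-0.12,-0.14,0.33,-0.33,0.96,1,0.19,-0.14,-0.1,0.33,-0.33,0.96,1]
}}

```text
time: 13.82
tool_pos: [0.5159, 0.1094, 0.2532]
tcp_rot: [2.475, -1.504, -0.0]
wrist_force: [-0.3, -0.5, 0.1]
width: 1.0
```

>>> {"api": "arm_command", "payload": {
  "steps": [0.17,-0.17,-0.1,0.33,-0.33,0.96,1,0.14,-0.19,-0.1,0.33,-0.33,0.96,1,0.12,-0.2,-0.1,0.33,-0.33,0.96,1,0.09,-0.22,-0.1,0.33,-0.33,0.96,1,0.07,-0.23,-0.1,0.33,-0.33,0.96,1,0,0,0,0,0,0,1]
}}

```text
time: 14.58
tool_pos: [0.5512, 0.1018, 0.2666]
tcp_rot: [2.193, -2.243, 0.007]
wrist_force: [-0.5, -0.1, -0.9]
width: 1.0
```

```bash
python3 -c "
from h import *
st()
e=plan(*down(.1187,-.0005,.19,'-y'),1)
e=plan(*down(.1187,-.0005,.113,'-y'),1,start=e)
"
```

```text
stand xyz 0.1082 0.0616 0.1516 r 0.1636 al -22.1 toolz al -0.3 F [-0.5 -0.1 -0.9] T [-0.05  0.02 -0.01] w 1.0 t 14.575 q [ 0.14  0.04  1.83 -0.01  1.28  1.74]
4
0.51,-0.09,0.64,0,-0.01,0,1, 
0.51,-0.09,0.64,0,-0.01,0,1, 
0.52,-0.09,0.64,0,-0.01,0,1, 
0.52,-0.09,0.64,0,-0.01,0,1, 
3
0,0,0.86,0,0,0,1, 
0,0,0.86,0,0,0,1, 
0,0,0.86,0,0,0,1,
```

>>> {"api": "arm_command", "payload": {
  "steps": [0.51,-0.09,0.64,0,0,0,1,0.51,-0.09,0.64,0,0,0,1,0.52,-0.09,0.64,0,0,0,1,0.52,-0.09,0.64,0,0,0,1,0,0,0,0,0,0,1]
}}

```text
time: 15.2
tool_pos: [0.5596, 0.0389, 0.1876]
tcp_rot: [2.19, -2.243, 0.001]
wrist_force: [-0.2, -0.2, -0.9]
width: 1.003
```

```bash
python3 -c "
from h import *
st();crop('top','t8',250,350,150,250,6);crop('side','s8',260,410,120,270)
e=plan(*down(.1187,-.0005,.113,'-y'),1)
"
```

```text
stand xyz 0.1178 -0.0011 0.0726 r 0.0726 al 0.9 toolz al -0.3 F [-0.2 -0.2 -0.9] T [ 0.04  0.02 -0.01] w 1.003 t 15.2 q [ 0.03  0.1   1.91 -0.01  1.14  1.63]
3
0,0.01,0.86,0,-0.02,-0.01,1, 
0,0.01,0.86,0,-0.02,-0.01,1, 
0.01,0.01,0.86,0,-0.02,-0.01,1,
```

View pics/t8.png

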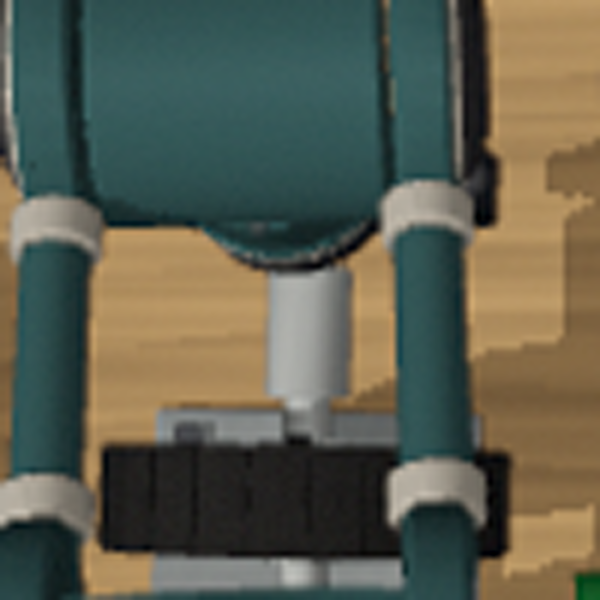

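View pics/s8.png

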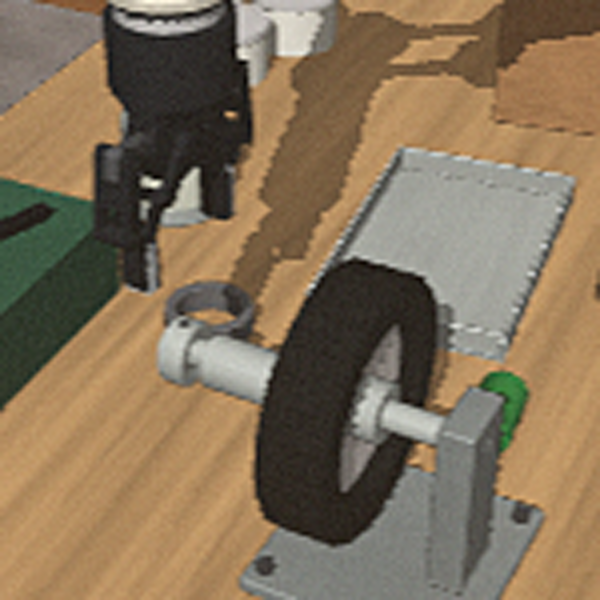

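>>> {"api": "arm_command", "payload": {
  "steps": [0,0.01,0.86,0,-0.02,0,1,0,0.01,0.86,0,-0.02,0,1,0.01,0.01,0.86,0,-0.02,0,1,0,0,0,0,0,0,1]
}}

```text
time: 15.8
tool_pos: [0.5592, 0.0404, 0.112]
tcp_rot: [2.197, -2.245, -0.004]
wrist_force: [0.2, -0.4, 0.4]
width: 0.999
```

```bash
python3 -c "
from h import *
st();crop('side','s9',260,410,120,270)
"
```

```text
stand xyz 0.1174 0.0003 -0.003 r 0.003 al -173.5 toolz al 0.1 F [ 0.2 -0.4  0.4] T [ 0.07 -0.04 -0.04] w 0.999 t 15.8 q [0.03 0.17 1.98 0.   0.99 1.62]
```

View pics/s9.png

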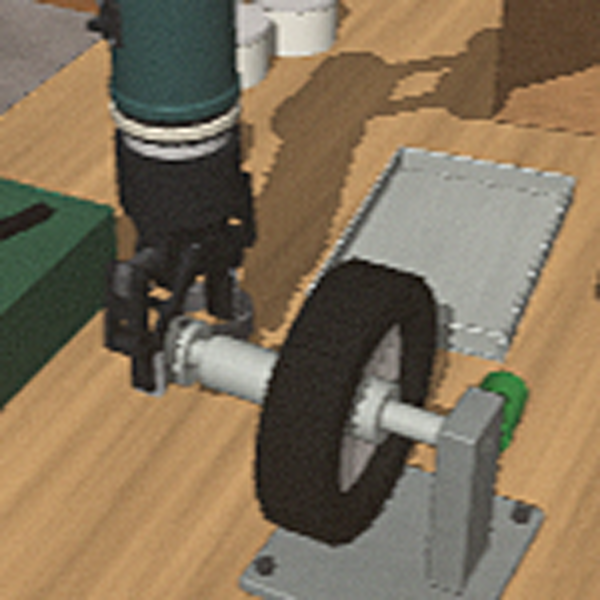

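>>> {"api": "arm_command", "payload": {
  "steps": [0,0,0,0,0,0,0,0,0,0,0,0,0,0,0,0,0,0,0,0,0,0,0,0,0,0,0,0],
  "squeeze": 40
}}

```text
time: 16.35
tool_pos: [0.5614, 0.0404, 0.1146]
tcp_rot: [-2.194, 2.243, -0.002]
wrist_force: [-1.1, 2.3, 5.8]
width: 0.502
```

```bash
python3 -c "
from h import *
st();crop('side','s10',260,410,120,270)
"
```

```text
stand xyz 0.1196 0.0004 -0.0004 r 0.0005 al -134.4 toolz al 0.1 F [-1.1  2.3  5.8] T [ 0.48  0.07 -0.  ] w 0.502 t 16.35 q [0.03 0.17 1.97 0.   0.99 1.62]
```

View pics/s10.png

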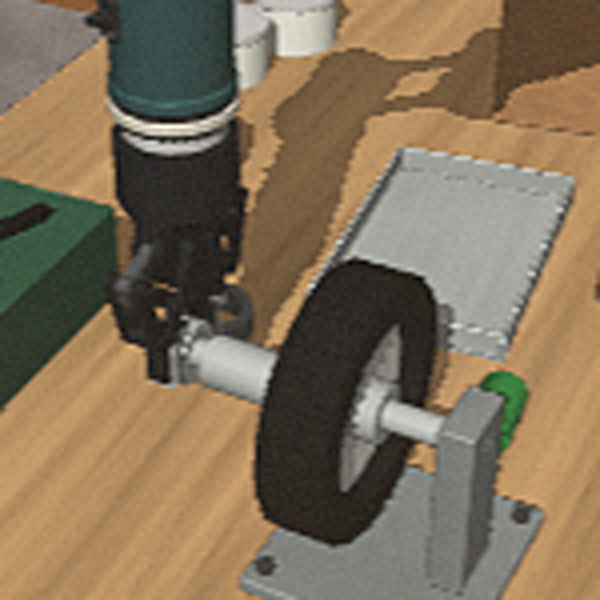

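>>> {"api": "arm_command", "payload": {
  "steps": [0,0,-0.08,0,0,0,0,0,-0.25,0,0,0,0,0,0,-0.25,0,0,0,0,0,0,-0.25,0,0,0,0,0]
}}

```text
time: 16.9
tool_pos: [0.5832, 0.0393, 0.1151]
tcp_rot: [-2.196, 2.245, 0.001]
wrist_force: [-0.7, 0.8, -0.7]
width: 0.504
```

```bash
python3 -c "
from h import *
st();crop('side','s11',260,410,120,270)
"
```

```text
stand xyz 0.1414 -0.0002 0.0001 r 0.0002 al 54.7 toolz al 0.1 F [-0.7  0.8 -0.7] T [ 0.22  0.19 -0.02] w 0.504 t 16.9 q [0.02 0.21 1.93 0.   1.01 1.62]
```

View pics/s11.png

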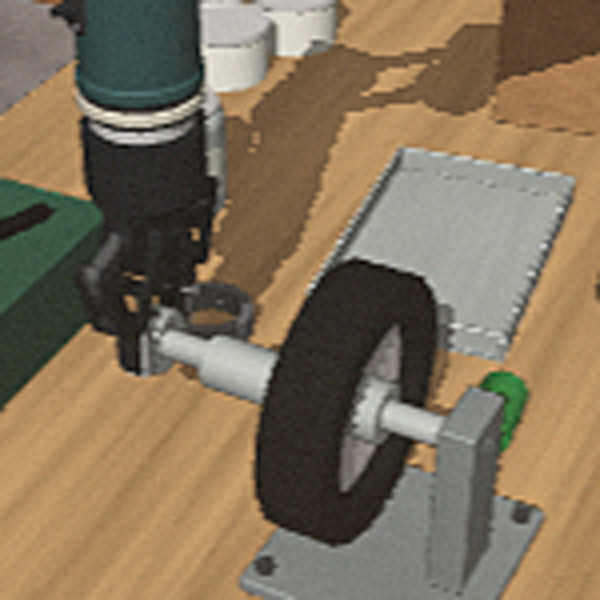

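>>> {"api": "arm_command", "payload": {
  "steps": [0,-0.3,0,0,0,0,0,0,-0.3,0,0,0,0,0,0,-0.3,0,0,0,0,0,0,0,-0.7,0,0,0,0,0,0,-0.8,0,0,0,0,0,0,-0.8,0,0,0,0]
}}

```text
time: 17.7
tool_pos: [0.6102, 0.0386, 0.1852]
tcp_rot: [-2.196, 2.245, 0.0]
wrist_force: [0.1, -0.6, -2.1]
width: 0.505
```

```bash
python3 -c "
from h import *
st();
p,R,s=now()
R1=down(0,0,0,'-y')[1]@Ro.from_rotvec([np.radians(35),0,0]).as_matrix()
e=plan(np.array([.505,-.364,.16]),R1,0)
crop('side','s12',240,420,80,270)
"
```

```text
stand xyz 0.1684 -0.0004 0.0702 r 0.0702 al 0.3 toolz al 0.1 F [ 0.1 -0.6 -2.1] T [-0.05 -0.02  0.03] w 0.505 t 17.7 q [0.02 0.19 1.81 0.   1.14 1.61]
14
0.96,0.23,0.06,0.42,0,0,0, 
0.96,0.23,0.05,0.42,0,0,0, 
0.96,0.23,0.04,0.42,0,0,0, 
0.96,0.24,0.03,0.42,0,0,0, 
0.96,0.24,0.02,0.42,0,0,0, 
0.96,0.24,0.01,0.42,0,0,0, 
0.96,0.24,0,0.42,0,0,0, 
0.96,0.24,-0.01,0.42,0,0,0, 
0.96,0.24,-0.02,0.42,0,0,0, 
0.96,0.24,-0.03,0.42,0,0,0, 
0.96,0.23,-0.04,0.42,0,0,0, 
0.96,0.23,-0.05,0.42,0,0,0, 
0.96,0.23,-0.06,0.42,0,0,0, 
0.96,0.23,-0.07,0.42,0,0,0,
```

View pics/s12.png

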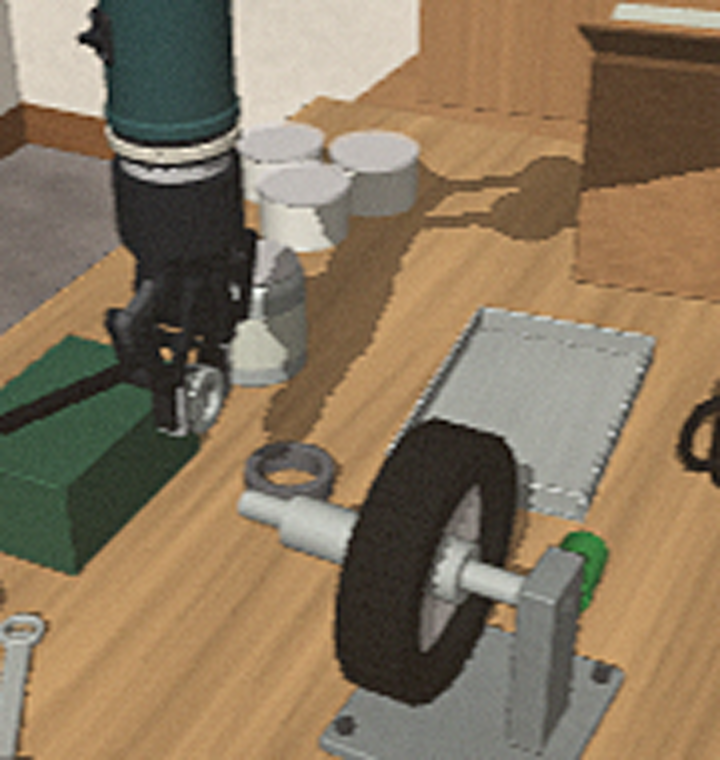

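>>> {"api": "arm_command", "payload": {
  "steps": [0.5,0.12,0.03,0.42,0,0,0,0.96,0.23,0.05,0.42,0,0,0,0.96,0.23,0.04,0.42,0,0,0,0.96,0.24,0.03,0.42,0,0,0,0.96,0.24,0.02,0.42,0,0,0,0.96,0.24,0.01,0.42,0,0,0,0.96,0.24,0,0.42,0,0,0,0.96,0.24,-0.01,0.42,0,0,0,0.96,0.24,-0.02,0.42,0,0,0,0.96,0.24,-0.03,0.42,0,0,0]
}}

```text
time: 19.0
tool_pos: [0.5374, -0.235, 0.1662]
tcp_rot: [-1.956, 2.0, -0.449]
wrist_force: [0.4, -0.6, -0.8]
width: 0.501
```

>>> {"api": "arm_command", "payload": {
  "steps": [0.96,0.23,-0.04,0.42,0,0,0,0.96,0.23,-0.05,0.42,0,0,0,0.96,0.23,-0.06,0.42,0,0,0,0.96,0.23,-0.07,0.42,0,0,0,0.46,0.11,0,0,0,0,0,0,0,0,0,0,0,0]
}}

```text
time: 19.75
tool_pos: [0.5047, -0.3631, 0.1566]
tcp_rot: [-1.849, 1.894, -0.6]
wrist_force: [-0.3, 1.0, -1.1]
width: 0.498
```

```bash
python3 -c "
from h import *
st();
p,R,s=now();print(p,R[:,2])
R1=down(0,0,0,'-y')[1]@Ro.from_rotvec([np.radians(35),0,0]).as_matrix()
e=plan(np.array([.505,-.364,.035]),R1,0)
crop('side','s13',340,460,90,230,5);crop('top','t13',340,500,130,270,5)
"
```

```text
stand xyz 0.0714 -0.4042 0.0416 r 0.4063 al 84.1 toolz al -0.0 F [-0.3  1.  -1.1] T [ 0.    0.33 -0.02] w 0.498 t 19.75 q [-0.91  0.04  2.16  0.79  0.68  0.13]
[ 0.50466709 -0.36309667  0.15655076] [ 0.57736546 -0.01228189 -0.81639346]
5
0.01,0.47,0.66,-0.01,0,-0.01,0, 
0.01,0.47,0.66,-0.01,0,-0.01,0, 
0.01,0.46,0.66,-0.01,0,-0.01,0, 
0.01,0.46,0.66,-0.01,0,-0.01,0, 
0.01,0.46,0.66,-0.01,0,-0.01,0,
```

View pics/s13.png

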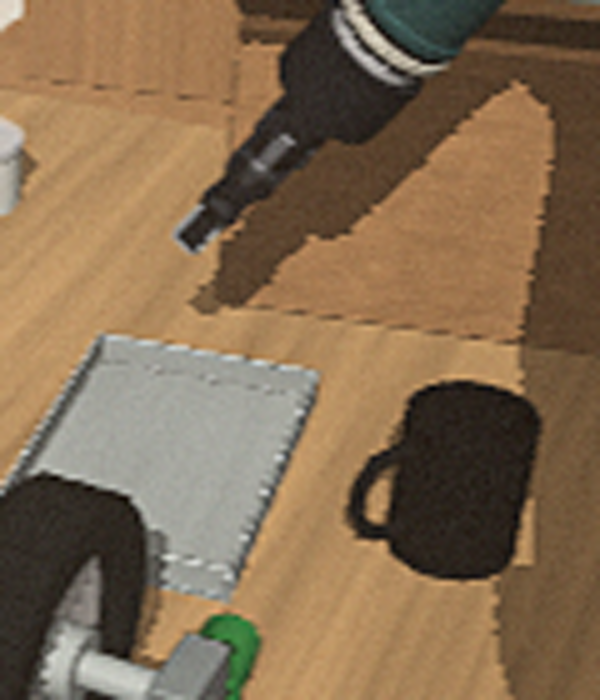

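View pics/t13.png

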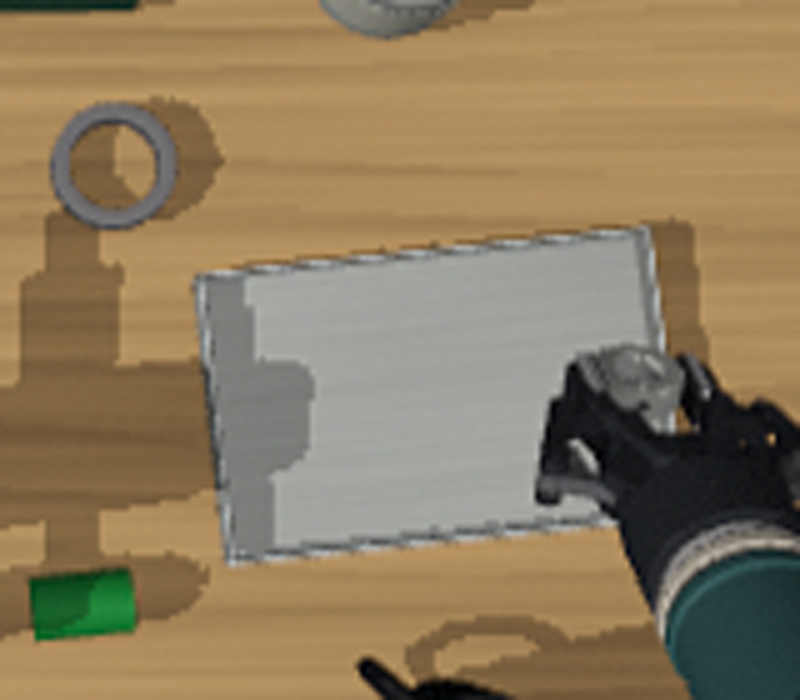

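>>> {"api": "arm_command", "payload": {
  "steps": [0.01,0.57,0.82,0,0,0,0,0.01,0.57,0.82,0,0,0,0,0.01,0.57,0.82,0,0,0,0,0,0.46,0.66,0,0,0,0,0,0,0,0,0,0,0]
}}

```text
time: 20.48
tool_pos: [0.5054, -0.3603, 0.0407]
tcp_rot: [-1.851, 1.891, -0.594]
wrist_force: [0.2, 0.1, -0.7]
width: 0.503
```

>>> {"api": "arm_command", "payload": {
  "steps": [0,0.05,0.07,0,0,0,0,0,0.05,0.07,0,0,0,0,0,0,0,0,0,0,0]
}}

```text
time: 20.85
tool_pos: [0.5063, -0.3634, 0.0386]
tcp_rot: [-1.85, 1.891, -0.603]
wrist_force: [-0.1, 0.1, -0.8]
width: 0.503
```

```bash
python3 -c "
from h import *
st();
p,R,s=now();print(p,R[:,2])
crop('side','s14',340,460,90,230,5);crop('top','t14',340,500,130,270,5)
"
```

```text
stand xyz 0.073 -0.4045 -0.0764 r 0.4116 al 100.7 toolz al -0.0 F [-0.1  0.1 -0.8] T [0.07 0.41 0.04] w 0.503 t 20.85 q [-0.91  0.23  2.22  1.09  0.53 -0.24]
[ 0.50628541 -0.36341005  0.03863832] [ 0.57903742 -0.01276476 -0.81520103]
```

View pics/s14.png

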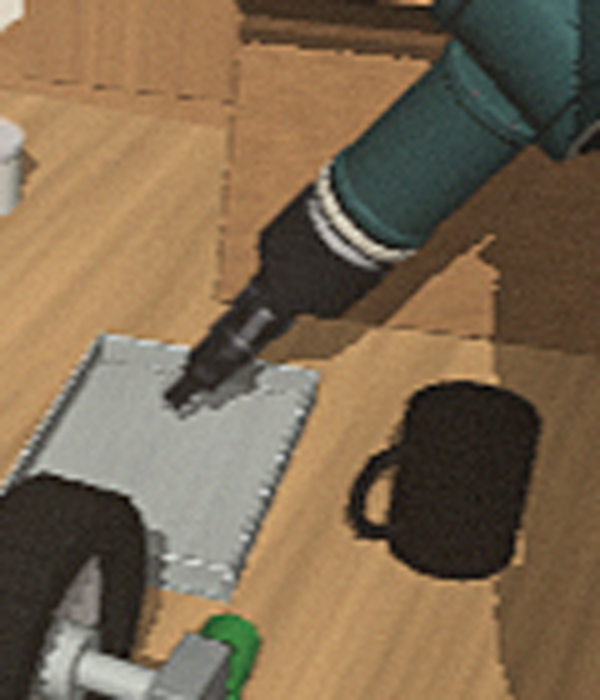

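View pics/t14.png

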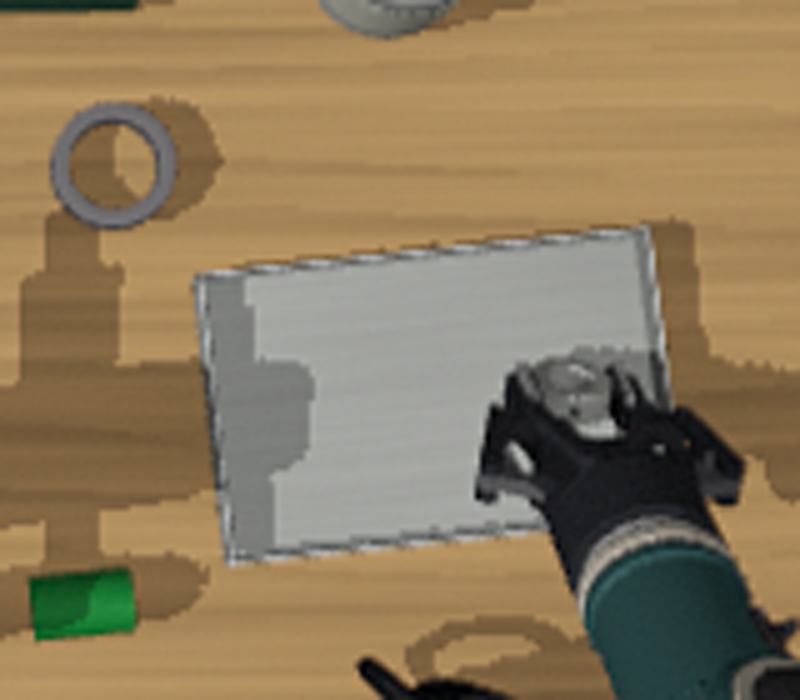

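>>> {"api": "arm_command", "payload": {
  "steps": [0,0.057,0.082,0,0,0,0,0,0.057,0.082,0,0,0,0,0,0.057,0.082,0,0,0,0,0,0,0,0,0,0,0]
}}

```text
time: 21.45
tool_pos: [0.5057, -0.3627, 0.0281]
tcp_rot: [-1.849, 1.892, -0.6]
wrist_force: [0.3, -0.2, -1.2]
width: 0.501
```

>>> {"api": "arm_command", "payload": {
  "steps": [0,0.03,0.04,0,0,0,0,0,0.02,0.03,0,0,0,0,0,0,0,0,0,0,0]
}}

```text
time: 21.82
tool_pos: [0.5064, -0.3631, 0.0271]
tcp_rot: [-1.849, 1.89, -0.603]
wrist_force: [-3.8, 1.6, 6.6]
width: 0.504
```

>>> {"api": "arm_command", "payload": {
  "steps": [0,0,0,0,0,0,0.65,0,0,0,0,0,0,0.8,0,0,0,0,0,0,0.8,0,0,0,0,0,0,0.8]
}}

```text
time: 22.32
tool_pos: [0.5059, -0.363, 0.0261]
tcp_rot: [-1.85, 1.892, -0.601]
wrist_force: [0.7, -0.4, -0.9]
width: 0.798
```

```bash
python3 -c "
from h import *
st();
crop('top','t15',340,500,130,270,5)
"
```

```text
stand xyz 0.0726 -0.4041 -0.0889 r 0.4138 al 102.4 toolz al 0.0 F [ 0.7 -0.4 -0.9] T [ 0.03  0.31 -0.01] w 0.798 t 22.325 q [-0.91  0.26  2.23  1.13  0.52 -0.29]
```

View pics/t15.png

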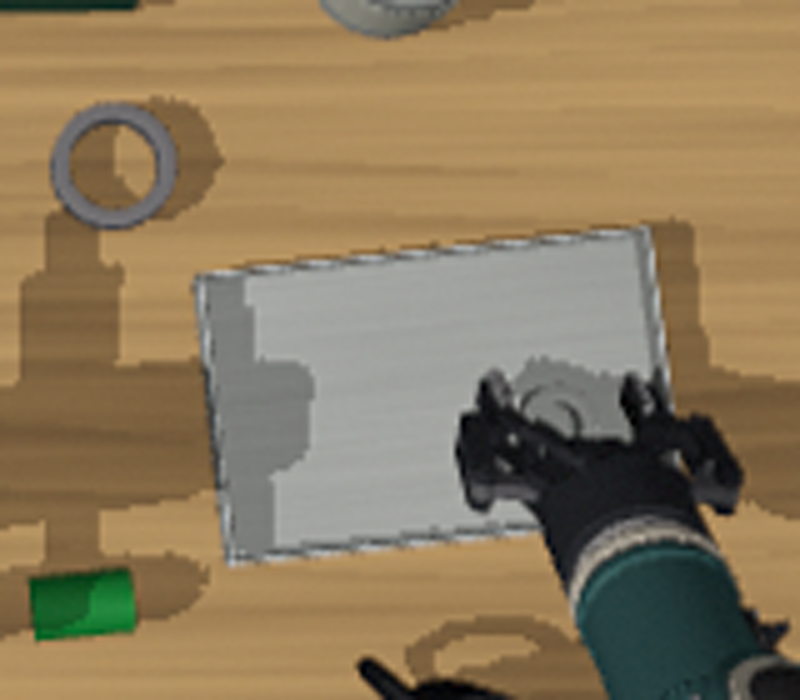

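>>> {"api": "arm_command", "payload": {
  "steps": [0,0,-0.5,0,0,0,1,0,0,-1,0,0,0,1,0,0,-1,0,0,0,1,0,0,-1,0,0,0,1,0,-0.5,-0.9,0,0,0,1,0,-0.5,-0.9,0,0,0,1]
}}

```text
time: 23.12
tool_pos: [0.4379, -0.3615, 0.1739]
tcp_rot: [-1.849, 1.892, -0.601]
wrist_force: [0.5, -0.9, 0.0]
width: 0.999
```

```bash
python3 -c "
from h import *
st();print(now()[0])
c=crop('top','t16',340,500,130,270,5)
e=plan(*down(.087,-.0005,.215,'-y'),1)
e=plan(*down(.087,-.0005,.119,'-y'),1,start=e)
"
```

```text
stand xyz 0.0046 -0.404 0.0589 r 0.4083 al 81.7 toolz al 0.0 F [ 0.5 -0.9  0. ] T [-0.01  0.22  0.06] w 0.999 t 23.125 q [-1.03 -0.07  2.23  0.77  0.78  0.06]
[ 0.43788957 -0.36149551  0.17391363]
14
-0.97,-0.21,0.04,-0.42,0,0,1, 
-0.97,-0.21,0.03,-0.42,0,0,1, 
-0.97,-0.21,0.02,-0.42,0,0,1, 
-0.97,-0.21,0.01,-0.42,0,0,1, 
-0.97,-0.21,0,-0.42,0,0,1, 
-0.97,-0.21,-0.01,-0.42,0,0,1, 
-0.97,-0.21,-0.02,-0.42,0,0,1, 
-0.97,-0.21,-0.02,-0.42,0,0,1, 
-0.97,-0.21,-0.03,-0.42,0,0,1, 
-0.97,-0.21,-0.04,-0.42,0,0,1, 
-0.97,-0.2,-0.05,-0.42,0,0,1, 
-0.97,-0.2,-0.06,-0.42,0,0,1, 
-0.97,-0.2,-0.07,-0.42,0,0,1, 
-0.97,-0.2,-0.08,-0.42,0,0,1, 
4
0,0,0.8,0,0,0,1, 
0,0,0.8,0,0,0,1, 
0,0,0.8,0,0,0,1, 
0,0,0.8,0,0,0,1,
```

View pics/t16.png

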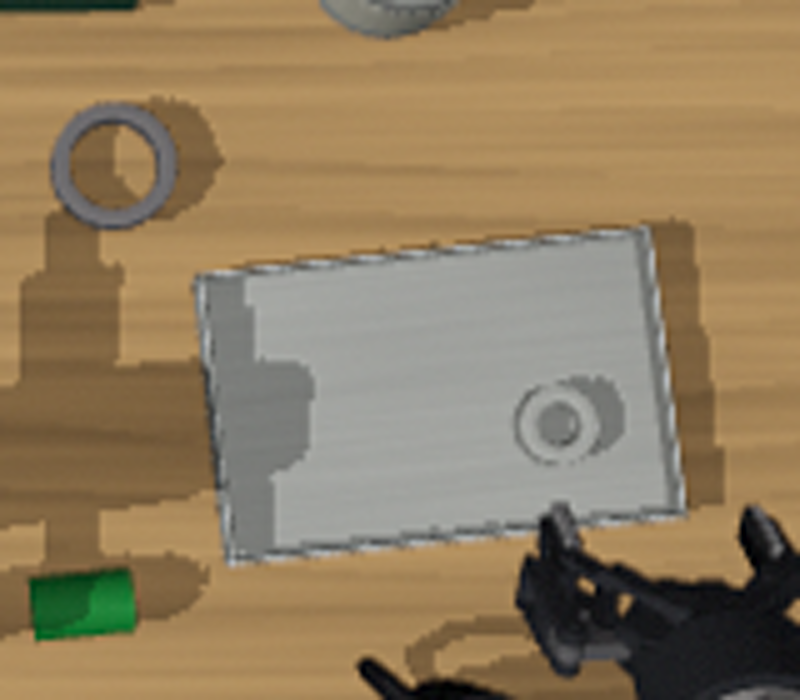

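>>> {"api": "arm_command", "payload": {
  "steps": [-0.5,-0.6,-0.3,-0.42,0,0,1,-0.97,-0.4,-0.3,-0.42,0,0,1,-0.97,-0.31,-0.2,-0.42,0,0,1,-0.97,-0.21,-0.2,-0.42,0,0,1,-0.97,-0.21,-0.1,-0.42,0,0,1,-0.97,-0.21,-0.1,-0.42,0,0,1,-0.97,-0.21,-0.1,-0.42,0,0,1,-0.97,-0.21,-0.02,-0.42,0,0,1,-0.97,-0.21,-0.03,-0.42,0,0,1,-0.97,-0.21,-0.04,-0.42,0,0,1]
}}

```text
time: 24.42
tool_pos: [0.4985, -0.0849, 0.2466]
tcp_rot: [-2.107, 2.153, -0.188]
wrist_force: [0.3, -0.3, 0.2]
width: 1.002
```

```bash
python3 -c "
from h import *
st();print(now()[0])
e=plan(*down(.087,-.0005,.23,'-y'),1)
e=plan(*down(.087,-.0005,.119,'-y'),1,start=e)
"
```

```text
stand xyz 0.0594 -0.1262 0.1316 r 0.1823 al 43.8 toolz al 0.1 F [ 0.3 -0.3  0.2] T [-0.    0.05 -0.03] w 1.002 t 24.425 q [-0.24 -0.17  2.07  0.04  1.08  1.33]
[ 0.4985214  -0.08493184  0.24655989]
5
-0.84,-0.16,0.14,-0.34,0,0,1, 
-0.84,-0.17,0.14,-0.34,0,0,1, 
-0.84,-0.17,0.13,-0.34,0,0,1, 
-0.84,-0.18,0.12,-0.34,0,0,1, 
-0.84,-0.18,0.12,-0.34,0,0,1, 
4
0,0,0.92,0,0,0,1, 
0,0,0.93,0,0,0,1, 
0,0,0.92,0,0,0,1, 
0,0,0.92,0,0,0,1,
```

>>> {"api": "arm_command", "payload": {
  "steps": [-0.84,-0.3,0.1,-0.34,0,0,1,-0.84,-0.25,0.1,-0.34,0,0,1,-0.84,-0.17,0.1,-0.34,0,0,1,-0.84,-0.1,0.1,-0.34,0,0,1,-0.84,-0.05,0.1,-0.34,0,0,1,0,0,0,0,0,0,1]
}}

```text
time: 25.18
tool_pos: [0.5288, 0.0406, 0.2345]
tcp_rot: [2.199, -2.242, -0.004]
wrist_force: [-0.1, -0.6, 0.8]
width: 0.999
```

```bash
python3 -c "
from h import *
st();print(now()[0],now()[1][:,2])
e=plan(*down(.087,-.0005,.119,'-y'),1)
crop('side','s17',260,410,120,270)
"
```

```text
stand xyz 0.0871 -0.0 0.1195 r 0.1195 al 0.0 toolz al 0.1 F [-0.1 -0.6  0.8] T [-0.02 -0.05  0.05] w 0.999 t 25.175 q [ 0.03 -0.    1.92  0.    1.22  1.62]
[0.52884784 0.04062669 0.23448704] [-0.00238011  0.00147202 -0.99999608]
4
0.01,0,0.96,0.01,0,0,1, 
0,0,0.96,0.01,0,0,1, 
0,0,0.96,0.01,0,0,1, 
0,0,0.96,0.01,0,0,1,
```

View pics/s17.png

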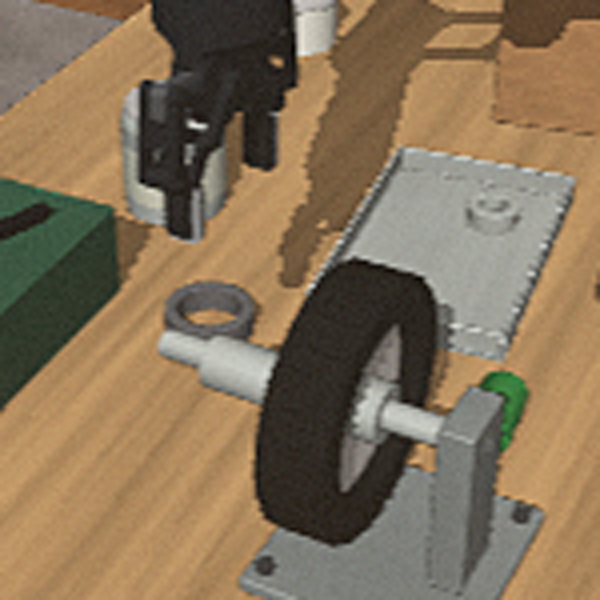

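>>> {"api": "arm_command", "payload": {
  "steps": [0,0,0.98,0,0,0,1,0,0,0.98,0,0,0,1,0,0,0.98,0,0,0,1,0,0,0.98,0,0,0,1,0,0,0,0,0,0,1]
}}

```text
time: 25.85
tool_pos: [0.5259, 0.0384, 0.1152]
tcp_rot: [2.193, -2.244, -0.008]
wrist_force: [0.4, -0.1, -1.7]
width: 0.999
```

```bash
python3 -c "
from h import *
st()
crop('side','s18',260,410,120,270)
"
```

```text
stand xyz 0.0841 -0.0024 0.0002 r 0.0024 al 85.0 toolz al 0.0 F [ 0.4 -0.1 -1.7] T [ 0.01  0.01 -0.03] w 0.999 t 25.85 q [0.03 0.11 2.04 0.   1.   1.62]
```

View pics/s18.png

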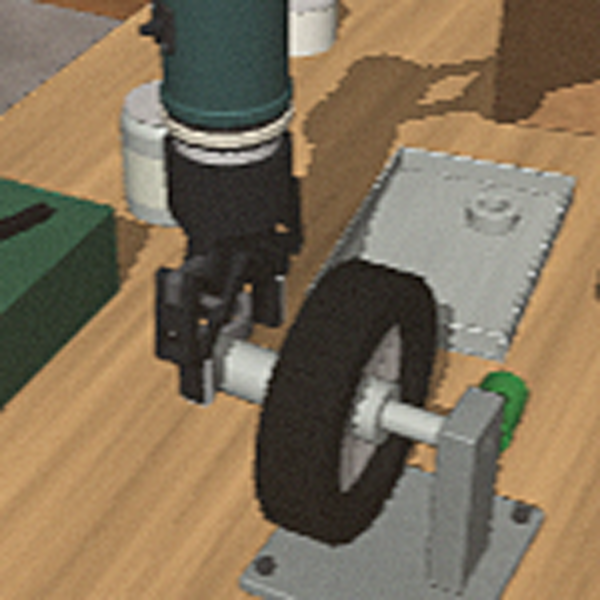

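>>> {"api": "arm_command", "payload": {
  "steps": [0,0,0,0,0,0,0,0,0,0,0,0,0,0,0,0,0,0,0,0,0,0,0,0,0,0,0,0,0,0,0,0,0,0,0]
}}

```text
time: 26.52
tool_pos: [0.5297, 0.0407, 0.119]
tcp_rot: [-2.194, 2.244, 0.002]
wrist_force: [-0.3, 5.1, 2.1]
width: 0.404
```

```bash
python3 -c "
from h import *
st()
"
```

```text
stand xyz 0.0879 0.0001 0.004 r 0.004 al -1.0 toolz al 0.2 F [-0.3  5.1  2.1] T [ 0.88 -0.02 -0.  ] w 0.404 t 26.525 q [0.03 0.11 2.04 0.   1.   1.62]
```

>>> {"api": "arm_command", "payload": {
  "steps": [0,0,-0.05,0,0,0,0,0,-0.15,0,0,0,0,0,0,-0.3,0,0,0,0,0,0,-0.3,0,0,0,0,0,0,0,0,0,0,0,0],
  "squeeze": 50
}}

```text
time: 27.15
tool_pos: [0.551, 0.0401, 0.1191]
tcp_rot: [-2.196, 2.245, 0.005]
wrist_force: [-0.0, 4.8, -0.9]
width: 0.401
```

```bash
python3 -c "
from h import *
st()
crop('side','s19',260,410,120,270)
"
```

```text
stand xyz 0.1092 -0.0001 0.0041 r 0.0041 al 1.1 toolz al 0.2 F [-0.   4.8 -0.9] T [ 0.92  0.07 -0.  ] w 0.401 t 27.15 q [0.03 0.15 1.99 0.   1.01 1.62]
```

View pics/s19.png

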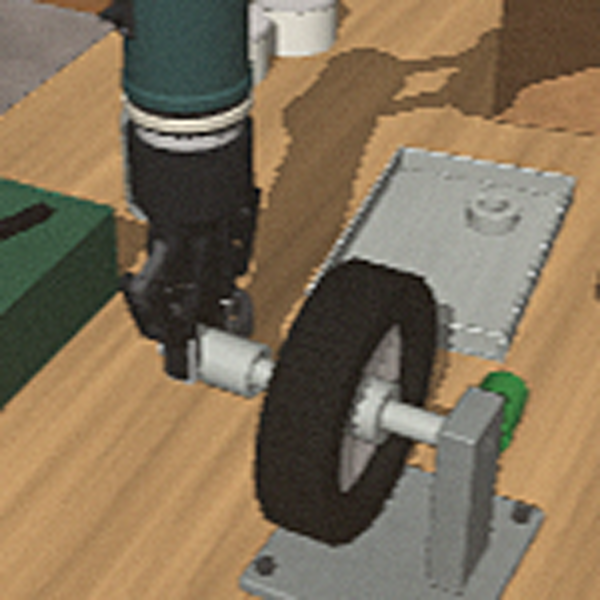

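>>> {"api": "arm_command", "payload": {
  "steps": [-0.05,0,0,0,0,0,0,0,-0.3,0,0,0,0,0,0,-0.3,0,0,0,0,0,0,-0.3,0,0,0,0,0,0,-0.3,0,0,0,0,0,0,-0.3,0,0,0,0,0,0,-0.2,0,0,0,0,0,0,0,0,0,0,0,0]
}}

```text
time: 28.2
tool_pos: [0.6026, 0.0391, 0.119]
tcp_rot: [-2.197, 2.246, 0.002]
wrist_force: [0.1, -0.3, -2.4]
width: 0.399
```

```bash
python3 -c "
from h import *
st()
crop('side','s20',260,410,120,270)
"
```

```text
stand xyz 0.1609 0.0 0.004 r 0.004 al -0.4 toolz al 0.1 F [ 0.1 -0.3 -2.4] T [0.01 0.01 0.02] w 0.399 t 28.2 q [0.02 0.24 1.88 0.   1.02 1.62]
```

View pics/s20.png

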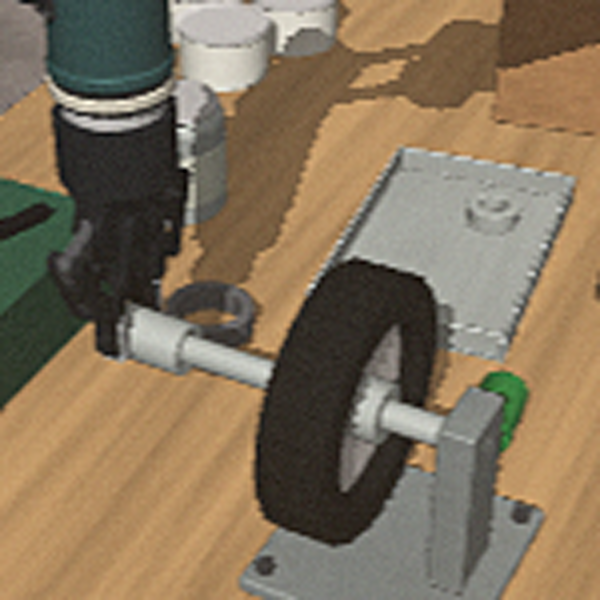

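>>> {"api": "arm_command", "payload": {
  "steps": [0,-0.3,0,0,0,0,0,0,-0.3,0,0,0,0,0,0,-0.3,0,0,0,0,0,0,-0.3,0,0,0,0,0,0,0,0,0,0,0,0]
}}

```text
time: 28.88
tool_pos: [0.639, 0.0384, 0.1191]
tcp_rot: [-2.197, 2.246, 0.002]
wrist_force: [-0.4, 0.2, -2.1]
width: 0.402
```

```bash
python3 -c "
from h import *
st()
c=crop('side','s21',260,410,120,270)
print(proj(c,W+.1325*ex))
"
```

```text
stand xyz 0.1973 0.0001 0.0041 r 0.0041 al -1.1 toolz al 0.1 F [-0.4  0.2 -2.1] T [ 0.02 -0.    0.04] w 0.402 t 28.875 q [0.02 0.3  1.8  0.   1.04 1.61]
[301.04137393 204.90604335]
```

View pics/s21.png

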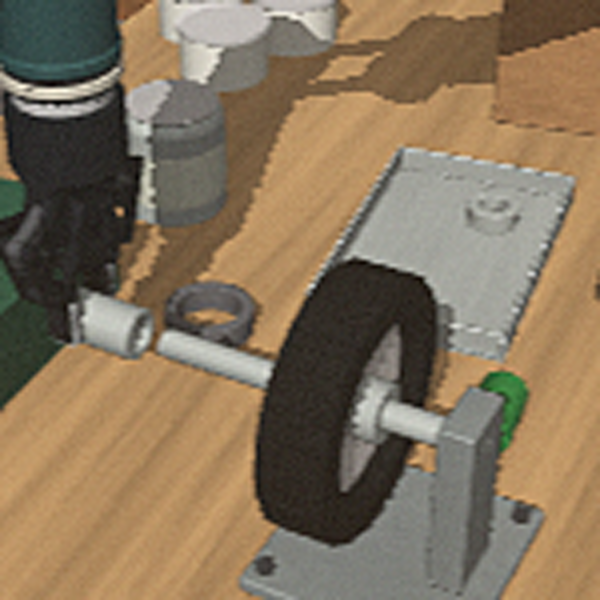

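>>> {"api": "arm_command", "payload": {
  "steps": [0,0,-0.5,0,0,0,0,0,0,-0.9,0,0,0,0,0,0,-0.9,0,0,0,0,0,0,-0.4,0,0,0,0]
}}

```text
time: 29.42
tool_pos: [0.6393, 0.0385, 0.2034]
tcp_rot: [-2.195, 2.243, -0.002]
wrist_force: [0.2, -0.6, -1.8]
width: 0.395
```

```bash
python3 -c "
from h import *
st()
e=plan(np.array([.52,-.25,.19]),down(0,0,0,'-y')[1],0)
e=plan(np.array([.52,-.25,.045]),down(0,0,0,'-y')[1],0,start=e)
"
```

```text
stand xyz 0.1976 0.0001 0.0884 r 0.0884 al -0.1 toolz al 0.1 F [ 0.2 -0.6 -1.8] T [-0.03 -0.07  0.04] w 0.395 t 29.425 q [0.02 0.23 1.73 0.   1.18 1.61]
11
0.88,0.34,0.04,0,0,0,0, 
0.88,0.34,0.04,0,0,0,0, 
0.88,0.34,0.04,0,0,0,0, 
0.88,0.34,0.04,0,0,0,0, 
0.88,0.34,0.04,0,0,0,0, 
0.88,0.34,0.04,0,0,0,0, 
0.88,0.34,0.04,0,0,0,0, 
0.88,0.34,0.04,0,0,0,0, 
0.88,0.34,0.04,0,0,0,0, 
0.88,0.34,0.04,0,0,0,0, 
0.88,0.34,0.04,0,0,0,0, 
5
0,0,0.97,0,0,0,0, 
0,0,0.97,0,0,0,0, 
0,0,0.97,0,0,0,0, 
0,0,0.97,0,0,0,0, 
0,0,0.97,0,0,0,0,
```

>>> {"api": "arm_command", "payload": {
  "steps": [0.44,0.17,0.02,0,0,0,0,0.88,0.34,0.04,0,0,0,0,0.88,0.34,0.04,0,0,0,0,0.88,0.34,0.04,0,0,0,0,0.88,0.34,0.04,0,0,0,0,0.88,0.34,0.04,0,0,0,0,0.88,0.34,0.04,0,0,0,0,0.88,0.34,0.04,0,0,0,0,0.88,0.34,0.04,0,0,0,0,0.88,0.34,0.04,0,0,0,0]
}}

```text
time: 30.68
tool_pos: [0.5335, -0.2112, 0.1866]
tcp_rot: [2.195, -2.245, -0.007]
wrist_force: [0.5, 1.4, -2.3]
width: 0.403
```

>>> {"api": "arm_command", "payload": {
  "steps": [0.88,0.34,0.04,0,0,0,0,0.44,0.17,0.02,0,0,0,0,0,0,0.97,0,0,0,0,0,0,0.97,0,0,0,0,0,0,0.97,0,0,0,0,0,0,0.97,0,0,0,0,0,0,0.6,0,0,0,0,0,0,0,0,0,0,0]
}}

```text
time: 31.68
tool_pos: [0.5178, -0.2484, 0.0503]
tcp_rot: [2.196, -2.245, -0.009]
wrist_force: [0.1, -0.3, -2.4]
width: 0.398
```

```bash
python3 -c "
from h import *
st();print(now()[0])
crop('side','s22',320,440,120,230,6);crop('top','t22',340,500,130,270,5)
"
```

```text
stand xyz 0.0821 -0.2893 -0.0647 r 0.2964 al 102.6 toolz al 0.2 F [ 0.1 -0.3 -2.4] T [-0.01 -0.04 -0.02] w 0.398 t 31.675 q [-0.49  0.28  1.98  0.    0.89  1.1 ]
[ 0.51779789 -0.24841276  0.05028115]
```

View pics/s22.png

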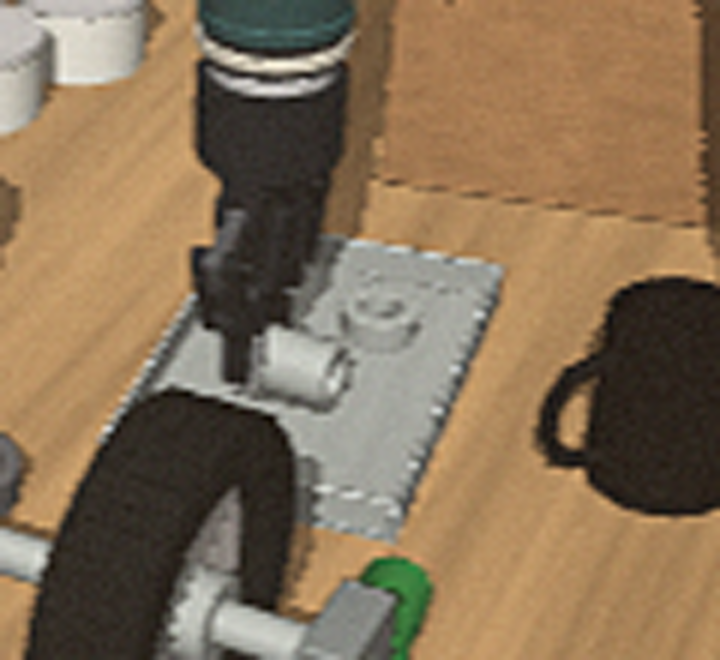

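View pics/t22.png

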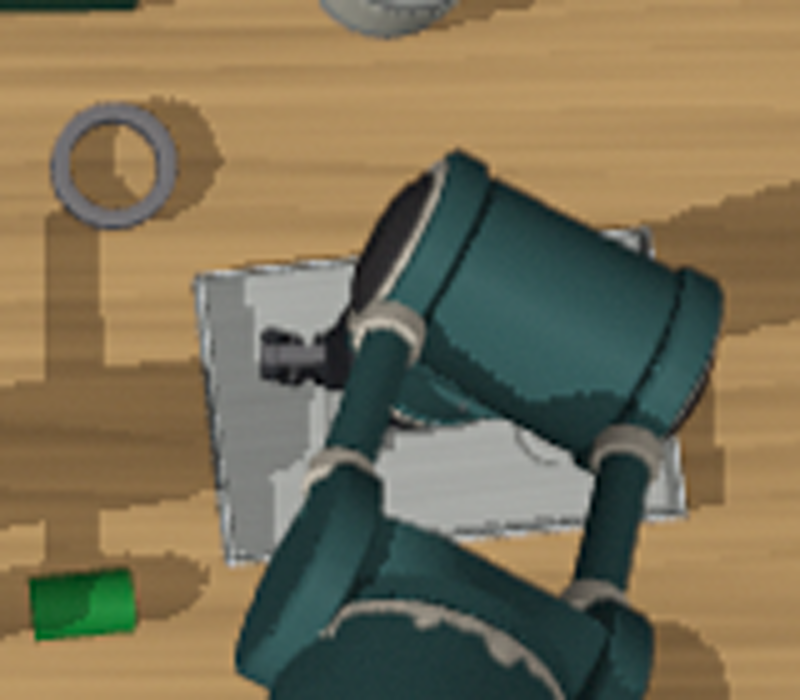

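>>> {"api": "arm_command", "payload": {
  "steps": [0,0,0.3,0,0,0,0,0,0,0.25,0,0,0,0,0,0,0,0,0,0,0]
}}

```text
time: 32.15
tool_pos: [0.5188, -0.249, 0.035]
tcp_rot: [2.196, -2.245, -0.005]
wrist_force: [-0.7, 0.4, -3.0]
width: 0.397
```

>>> {"api": "arm_command", "payload": {
  "steps": [0,0,0.08,0,0,0,0,0,0,0.06,0,0,0,0,0,0,0,0,0,0,0]
}}

```text
time: 32.52
tool_pos: [0.5194, -0.2493, 0.0315]
tcp_rot: [2.197, -2.246, -0.003]
wrist_force: [0.2, -0.3, -2.0]
width: 0.399
```

>>> {"api": "arm_command", "payload": {
  "steps": [0,0,0.08,0,0,0,0,0,0,0,0,0,0,0]
}}

```text
time: 32.78
tool_pos: [0.5193, -0.2492, 0.029]
tcp_rot: [2.197, -2.246, -0.003]
wrist_force: [-0.0, -0.0, -2.8]
width: 0.399
```

>>> {"api": "arm_command", "payload": {
  "steps": [0,0,0.06,0,0,0,0,0,0,0,0,0,0,0]
}}

```text
time: 33.02
tool_pos: [0.5193, -0.2492, 0.0272]
tcp_rot: [2.197, -2.246, -0.003]
wrist_force: [-0.4, 0.2, -2.6]
width: 0.405
```

>>> {"api": "arm_command", "payload": {
  "steps": [0,0,0.05,0,0,0,0,0,0,0,0,0,0,0]
}}

```text
time: 33.28
tool_pos: [0.5196, -0.2494, 0.026]
tcp_rot: [-2.197, 2.246, 0.002]
wrist_force: [0.1, 0.2, -2.0]
width: 0.4
```

>>> {"api": "arm_command", "payload": {
  "steps": [0,0,0.04,0,0,0,0,0,0,0,0,0,0,0]
}}

```text
time: 33.52
tool_pos: [0.5198, -0.2494, 0.0258]
tcp_rot: [-2.197, 2.246, 0.002]
wrist_force: [-1.7, 1.5, 5.9]
width: 0.396
```

Contact at 5.9 N. I'll release gently.

>>> {"api": "arm_command", "payload": {
  "steps": [0,0,0,0,0,0,0.45,0,0,0,0,0,0,0.55,0,0,0,0,0,0,0.7,0,0,0,0,0,0,0.7]
}}

```text
time: 34.02
tool_pos: [0.5194, -0.2493, 0.0245]
tcp_rot: [2.197, -2.246, -0.003]
wrist_force: [-0.7, 0.5, 0.0]
width: 0.702
```

>>> {"api": "arm_command", "payload": {
  "steps": [0,0,-0.3,0,0,0,0.8,0,0,-0.7,0,0,0,0.8,0,0,-1,0,0,0,0.8,0,0,-1,0,0,0,0.8,0,0,-1,0,0,0,0.8,0,0,-1,0,0,0,0.8,0.5,0.5,-1,0,0,0,0.8,0.9,0.8,-0.5,0,0,0,0.8,0.9,0.8,0,0,0,0,0.8,0.9,0.8,0,0,0,0,0.8]
}}

```text
time: 35.28
tool_pos: [0.43, -0.3444, 0.221]
tcp_rot: [-2.197, 2.245, -0.001]
wrist_force: [-0.2, -0.2, 0.0]
width: 0.802
```

```bash
python3 -c "
from h import *
st();print(now()[0])
crop('side','s23',300,440,120,270,5);crop('top','t23',240,500,130,270,3)
"
```

```text
stand xyz -0.0037 -0.387 0.106 r 0.4013 al 74.7 toolz al -0.0 F [-0.2 -0.2  0. ] T [ 0.01 -0.08  0.05] w 0.802 t 35.275 q [-0.72  0.05  1.9   0.    1.2   0.87]
[ 0.43000281 -0.34438579  0.2209606 ]
```

View pics/s23.png

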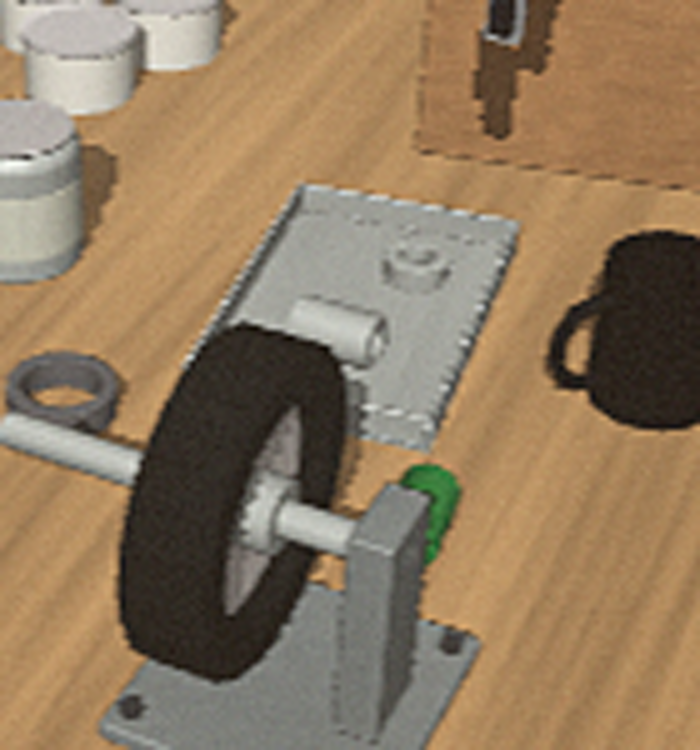

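View pics/t23.png

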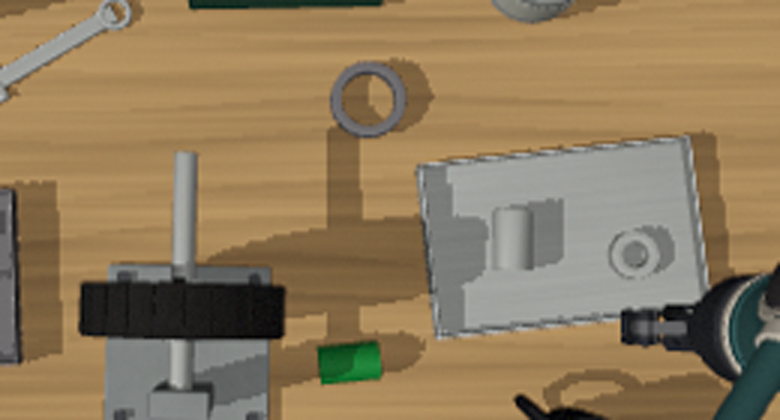

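>>> {"api": "arm_command", "payload": {
  "steps": [0.5,0.5,-0.5,0,0,0,0.8,0,0,0,0,0,0,0.8,0,0,0,0,0,0,0.8,0,0,0,0,0,0,0.8]
}}

```text
time: 35.88
tool_pos: [0.4155, -0.3574, 0.2341]
tcp_rot: [-2.198, 2.245, 0.004]
wrist_force: [0.1, -0.4, -0.9]
width: 0.801
```

```bash
python3 -c "
from h import *
c=crop('top','t24',240,500,130,270,3)
a=cv2.imread('pics/t23_full.png').astype(int);b=cv2.imread('pics/t24_full.png').astype(int);z=cv2.imread('pics/top0.png').astype(int)
d=np.abs(a-b).max(2)>40;d2=np.abs(z-b).max(2)>60
print('sleeve/collar region',d[180:240,395:440].sum(),d[180:235,440:470].sum())
for n,(x0,x1,y0,y1) in dict(spray=(190,230,105,145),spanner=(225,288,125,168),carton=(300,372,80,135),tin=(398,442,95,140),tape=(348,378,148,178),mug=(410,455,260,300)).items(): print(n,d2[y0:y1,x0:x1].sum())
print(c['img'][221:226,294:306].max(2));stem(c,299.3)
for nm,u,v,h in(('sleeve',240+513/3,130+238/3,.039),('collar',240+635/3,130+252/3,.021)):
    p=ray(c,u,v,h);t=np.array([.503,-.304]);r=.097;q=p[:2]-t
    print(nm,p.round(3),'tray',q@[np.cos(r),np.sin(r)],q@[-np.sin(r),np.cos(r)])
st()"
```

```text
sleeve/collar region 0 59
spray 0
spanner 0
carton 0
tin 0
tape 0
mug 0
[[133 135 131  83 100 112 122 126 116 103  91  86]
 [138 138 134  70  58  68  75  83 120 105  89  84]
 [ 91  97  96  56  14  18  18  40 100  97 109 106]
 [ 39  42  46  37  23  28  23  27  53  53  64  62]
 [ 31  31  28  29  31  31  29  28  30  24  25  22]]
stem off 0.0018349739075047345 deg -2.2861774734967186 [0.46440452 0.04386061 0.16096336]
sleeve [ 0.502 -0.251  0.039] tray 0.004636161837036453 0.05297027311461023
collar [ 0.489 -0.365  0.021] tray -0.019392888050262427 -0.05943558941116603
stand xyz -0.0179 -0.4004 0.1191 r 0.4177 al 73.4 toolz al 0.1 F [-0.2  1.   0.1] T [0.04 0.01 0.01] w 0.803 t 35.925 q [-0.76  0.03  1.89  0.    1.22  0.84]
```

View pics/t24.png

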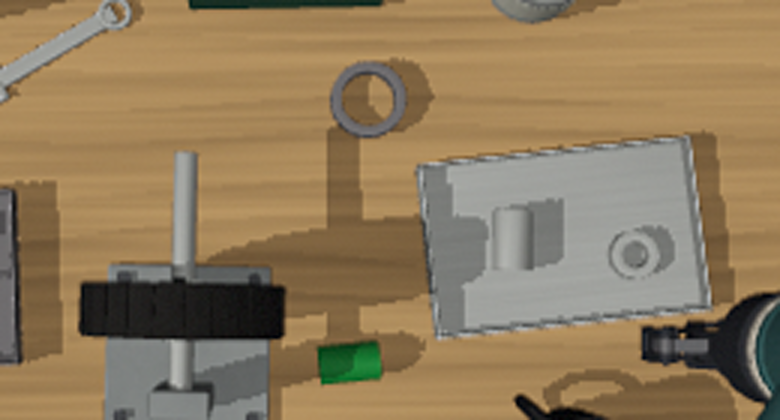

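```bash
python3 -c "
from workcell import bot
print(bot.finish_job())"
```

```text
the job is handed in; nothing more can be done
None
```

The valve stem is at the top, and the collar and the sleeve both lie in the plain steel tray. I handed the job in at about 36 s of the 72 s allowed. No verdict was reported, so success rests on my own checks.

- **Wheel:** I turned it about 147° in two grips on the tyre's flat sides, keeping the fingertips outside the stem's radius. I had no direct reading of force on the stem.
- **Collar and sleeve:** I slid the collar off the axle's end and laid it flat in the tray, then did the same with the sleeve, which lies on its side. Both touched the tray floor, at about 6 N, before I let go.

**Last checks, from the top camera:**
- **Stem:** it is about 2 mm off top centre against the 7 mm allowed. I measured it from the cap's edge showing past the tyre, because neither camera sees that face. One pixel is about 2.5 mm there.
- **Sleeve:** its centre is about (5, 53) mm in the tray's frame. It was still between two pictures about 0.6 s apart.
- **Collar:** its centre is about (-19, -59) mm in the tray's frame. The picture comparison there also showed 59 changed pixels, which I put down to the gripper moving in view. The collar looks unmoved in both pictures.
- **Other things:** I compared the start and end pictures around the spray can, spanner, carton, tin, tape and mug, and found no change. I did not compare the organiser.
- **Arm:** the gripper stood clear, about 0.23 m above the counter, with no contact force.

My corner picks for the tray came out a few millimetres off its given size (about 257 by 155 mm against 250 by 160 mm). The margins to its walls are larger than that.

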